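# Fish the dust cap out from under the reagent shelf

## Robot

A 6-joint arm with a two-finger parallel gripper is mounted at the origin on a cart in front of the work surface, level with it; the furniture and walls round the work are solid. World frame = base frame: x ahead of the robot, y to its left, z up, the work surface at z = 0. Lengths are in m, angles in rad, forces in N, time in s.
With the tool pointing down it reaches from about 0.3 to 0.875 m from the base axis. Payload 6.4 kg.
Tool frame: the origin (TCP) lies at the very end of the fingers, on their centre line; the grasp point (between the pads) lies 19 mm behind it; z points along the fingers, y is the line along which they close (so a half turn about z gives the same grasp; the last joint's range is limited). The gripper opens to 85 mm and grips with 20 to 120 N. Pads are 22 mm wide; open, the fingers measure 114 mm over their backs; the gripper's body (76 mm by 85 mm) begins 54 mm behind the grasp point. The pads swing forward as they close: fully open they stand 13 mm farther back than shut.
Start: joints at [-1.441, 0.181, 1.607, -0, 1.354, -0.206], TCP at [0.189, -0.543, 0.231] pointing down, gripper open.
Joint ranges: [-2.99, 2.99], [-0.89, 2.07], [0.3, 2.58], [-1.14, 4.28], [0, 2.63], [-3.12, 3.12]. Speed limits (rad/s): [2.57, 2.57, 3.01, 3.14, 3.14, 3.14].

## Interface

Orientations are given as a unit quaternion [w, x, y, z].
In Python, from bench import ctrl, camrig, get_obs gives the robot as it stands (ctrl), with the cameras (camrig) and the readings as plain functions.
- The arm moves only by the tool jog_arm, called after "Call:" by a JSON object that holds its "op" and its "data", one argument or row to a line. Schema: {"type":"object","properties":{"motion":{"type":"array","items":{"type":"array","items":{"type":"number"},"minItems":7,"maxItems":7},"minItems":1,"maxItems":10},"only":{"type":"string"},"quiet":{"type":"boolean"},"lines":{"type":"string"}},"required":["motion"],"additionalProperties":false}. motion is a list of rows, 1 to 10 of them, each of 7 numbers: dx, dy, dz in m, then a rotation vector rx, ry, rz in rad, then the opening from 0.0 (shut) to 1.0 (fully open); each row is the pose to reach, as a shift and turn from the pose commanded when the call began, along the tool's axes at that moment; what a row does not reach only later rows make up. A row lasts 1/8 s, in which the tool goes at most 0.0625 m and 0.188 rad, less where a joint would pass 70% of its speed; a pose out of reach is approached as far as the arm can. The fingers move at their own pace and stop on an object; the grip force is fixed at half the most. Time passes only in rows, so rows that do not move let the fingers close. The tool returns the time, the measured TCP pose, the force, the opening and the grip force at its end. only (a regular expression) keeps the lines of the reply that match it, lines (a string "A,B") keeps lines A to B, and quiet returns only ok. Input that does not fit is refused with a message, and nothing moves.
- get_obs(): the state, without advancing time (a new reading comes with each control period).
- camrig.camera(name): name is "side" or "top" or "wrist"; returns the picture (384x512x3 uint8, blue, green, red); there is no depth.
- camrig.camera_params(name): a dict with "fovy" (degrees; the focal length in pixels is half the picture's height over the tangent of half this angle, whatever the lens; pixels are square), "cx", "cy" (the principal point, pixels), "view" (4x4, takes a point from world to camera coordinates). Camera axes: x right, y up, looking along -z (the intrinsics and any distortion apply to the point x, -y, -z); pixel columns grow to the right and rows downward; lengths in m; the calibration is good to about 2 mm. A picture is of the moment at which its call begins: read the wrist's pose just before it. camera_params takes no time and is no camera call; for the wrist camera it gives the pose at the moment of the call.
- ctrl.hand_in(): hands the job in; it is judged then, once.
The state is a dict: "time_s": time; "q": joint angles; "dq": joint speeds; "joint_efforts": joint torques, N m; "eef_pos": TCP position; "eef_rot": TCP orientation; "wrist_force": force on the tool from outside, world axes, zero at the start; "torque": the same for the moment, N m; "opening": opening from 0.0 (shut) to 1.0 (fully open); "grasp_force": force on a finger pad.
Only numpy, scipy, OpenCV 4.12 (cv2) and the standard library are available. Lean on these libraries where they do the work, as an engineer would, in place of code of your own. Each camera call takes 0.05 s, during which the arm holds its last target. There are 200 camera calls.

## Task

The microscope's dust cap has slid under the low reagent shelf: reach in under the shelf with the flat hooked retriever, get its hook behind the cap and drag the cap out. Then lay the retriever flat on the open worktop, clear of the shelf and the tray, and lay the cap flat in the instrument tray without dropping it. Do not disturb the bottles standing on the shelf.

Things in the scene. Friction and masses are not known exactly. Their poses are not given: they have to be found in the camera images.
- dust_cap: Plain black disc, 64 mm diameter, 12 mm thick, about 30 g, flat on the worktop under the reagent shelf, its centre 75 to 100 mm in from the shelf's front edge and within 80 mm of the shelf's mid width. Origin: centre of its underside. It slides easily; the hand does not fit under the shelf. (A like cap at the back of the worktop is part of the room: leave it.)
- retriever: Flat hooked tool, 200 mm long, 130 g, lying in front of the microscope stand, hook end away from the robot and to the right. Origin: underside, mid length, on the centreline; x towards the hook end, z up. Black handle x = -100 to -20 mm, 16 wide, 30 high from the underside; then a plain aluminium strip 18 wide, 5 thick (z = 0 to 5) to the hook end. Centre of mass near x = -25 mm.
- retriever_hook (a point): Middle of the hook bar's foot: x = 97, y = -25, z = 0 mm in the retriever's frame. The bar stands on edge across the strip's end: x = 95 to 100 mm, z = 0 to 16 mm, running out to the tool's -y side only (right, seen from the handle) to y = -53 mm, with a short tip bent back towards the handle (to y = -62, x = 90 mm).
- retriever_grip (a point): On the handle, 35 mm from its rear end (x = -65 mm), 26 mm above the underside; the fingers close across the handle (tool y). Held here the hook reaches 165 mm ahead, and for a deep cap the grip comes within 25 mm of the shelf's front edge: an upright gripper would hit the rail, so grip with the gripper leaned back about 35 degrees, wrist towards the handle's end.
- retriever_pocket (a point): Where the cap's middle lies when the cap is caught in the hook's corner, against strip and hook bar: x = 63, y = -41, z = 6 mm in the retriever's frame.
- reagent_shelf: Low white sheet-steel shelf, fixed, 180 mm deep (x), 320 mm wide (y). Origin: centre of its footprint on the worktop; front edge at x = -90 mm towards the robot. Open in front and behind, free inside from y = -144 to 144 mm. The front lip's lower edge is 55 mm above the worktop, deck top 71 mm; a thin steel rail 105 mm above the worktop runs 6 mm behind the front edge and along the ends.
- bottle_250: Largest (rightmost) of three screw-cap bottles standing on the shelf's deck close behind the rail: 70 mm diameter, 143 mm high. Origin: centre of its underside.
- bottle_amber: Middle bottle on the deck, dark glass, 57 mm diameter, 112 mm high. Origin: centre of its underside.
- bottle_100: Leftmost bottle on the deck, 56 mm diameter, 105 mm high. Origin: centre of its underside.
- tray: Shallow stainless instrument tray, fixed, left of the retriever: 160 mm (x) by 240 mm (y), wall 3 mm, rolled rim 21 mm high, inner floor 3 mm above the worktop. Origin: centre of its underside. Forceps (128 mm) and a hex key (80 mm) lie in its left half (y = 25 to 100 mm); its right half (y below 0) is empty.

How it is judged:
By the outcome, as a careful person would: the job done as asked, in the order asked, and still so for the second after the job is handed in, with the robot touching nothing.
It also fails if it takes over 72 s, if anything falls off the work surface, if the arm or the gripper's body presses on something with over 40 N, if the wrist force passes 120 N, or if a joint passes its speed limit or range.

## Working session

There is one attempt and no reset: what is moved stays moved. The work goes in short steps, Python scripts to look and compute and a tool call to move; the robot and the scene stay as the last step left them, time stands still between calls to the robot, and variables do not carry over. Pictures are saved under pics/ and viewed, at most 10 in all, crops included, and the job is handed in when it is done.

```bash
ls; mkdir -p pics; python3 - <<'E'
from bench import ctrl, camrig, get_obs
import cv2,numpy as np
for n in ["side","top","wrist"]:
    p=camrig.camera_params(n); print(n,{k:(np.round(v,4).tolist() if not isinstance(v,str) else v) for k,v in p.items()})
    cv2.imwrite(f"pics/{n}0.png",camrig.camera(n))
print(get_obs())
E
```

```text
bench.py
pics
side {'fovy': 44.7498, 'cx': 264.1537, 'cy': 189.8458, 'view': [[-0.9411, -0.3382, -0.0013, 0.4805], [0.1858, -0.5204, 0.8335, -0.1471], [-0.2826, 0.7841, 0.5526, -1.626], [0.0, 0.0, 0.0, 1.0]]}
top {'fovy': 56.087, 'cx': 260.1645, 'cy': 185.4591, 'view': [[-0.0125, -0.9998, 0.0167, 0.0005], [0.9951, -0.0108, 0.0982, -0.5299], [-0.098, 0.0179, 0.995, -1.0327], [0.0, 0.0, 0.0, 1.0]]}
wrist {'fovy': 61.5514, 'cx': 253.9453, 'cy': 187.9083, 'view': [[0.3296, -0.9441, -0.003, -0.5727], [0.9069, 0.3175, -0.2772, 0.0354], [0.2627, 0.0886, 0.9608, -0.3791], [0.0, 0.0, 0.0, 1.0]]}
{'time_s': 0.15, 'q': array([-1.44126852e+00,  1.81412511e-01,  1.60774591e+00, -4.07376420e-05,
        1.35380504e+00, -2.06318034e-01]), 'dq': array([-7.90234188e-04, -2.52069519e-03, -3.30143942e-03, -7.90916484e-04,
       -2.43370666e-03,  7.50962822e-05]), 'joint_efforts': array([ 1.14266688e-03, -4.45265079e+01, -3.51694322e+01, -1.91098457e-04,
        5.94595229e-03,  3.67301880e-06]), 'eef_pos': array([ 0.18944133, -0.54245782,  0.23058308]), 'eef_rot': array([-6.85666557e-04,  9.85933079e-01,  1.67139145e-01,  6.43636703e-06]), 'wrist_force': array([-0.01407352, -0.76344777,  0.439854  ]), 'torque': array([-0.03146672,  0.01228882, -0.09178369]), 'grasp_force': 0.0, 'opening': 1.0025420159238838}
```

View pics/top0.png

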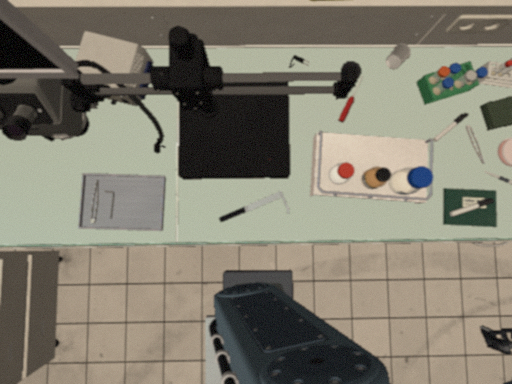

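View pics/side0.png

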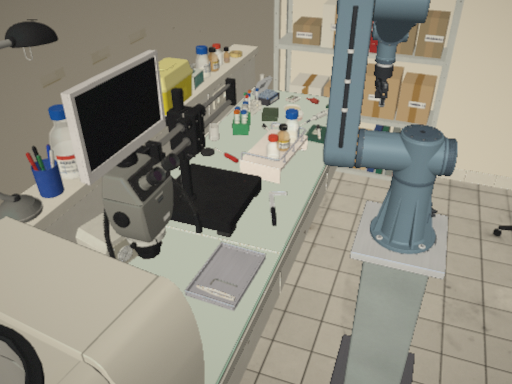

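The top view shows the retriever from (221,217) to (281,194) with its hook tip near (289,212). It also shows the shelf at columns 313–435, rows 135–200, and the tray at columns 80–166, rows 174–231. The side view shows the handle near (274,215) and the shelf near (275,155).

```bash
cat > h.py <<'E'
import numpy as np, cv2
from scipy.spatial.transform import Rotation as R
from bench import ctrl, camrig, get_obs
def cam(n):
    p=camrig.camera_params(n); V=np.array(p["view"]); f=192/np.tan(np.radians(p["fovy"])/2)
    return dict(f=f,cx=p["cx"],cy=p["cy"],V=V,o=-V[:3,:3].T@V[:3,3])
def ray(c,u,v):
    d=np.array([(u-c["cx"])/c["f"],-(v-c["cy"])/c["f"],-1]); d=c["V"][:3,:3].T@d
    return d/np.linalg.norm(d)
def onz(c,u,v,z):
    d=ray(c,u,v); return c["o"]+d*(z-c["o"][2])/d[2]
def proj(c,P):
    q=c["V"][:3,:3]@np.asarray(P,float)+c["V"][:3,3]; return np.array([c["cx"]+c["f"]*q[0]/-q[2],c["cy"]-c["f"]*q[1]/-q[2]])
def tri(c1,p1,c2,p2):
    d1,d2=ray(c1,*p1),ray(c2,*p2); A=np.stack([d1,-d2],1)
    s=np.linalg.lstsq(A,c2["o"]-c1["o"],rcond=None)[0]
    a,b=c1["o"]+s[0]*d1,c2["o"]+s[1]*d2
    return (a+b)/2,np.linalg.norm(a-b)
def tool():
    o=get_obs(); q=o["eef_rot"]; return np.array(o["eef_pos"]),R.from_quat([q[1],q[2],q[3],q[0]])
E
python3 - <<'E'
from h import *
c=cam("top"); im=cv2.imread("pics/top0.png")
g=cv2.cvtColor(im,cv2.COLOR_BGR2GRAY)
m=np.zeros_like(g); m[180:236,205:305]=(g[180:236,205:305]<70)*255
cs,_=cv2.findContours(m,cv2.RETR_EXTERNAL,cv2.CHAIN_APPROX_NONE); k=max(cs,key=cv2.contourArea)
r=cv2.minAreaRect(k); print("handle",r, [np.round(onz(c,*p,0.03),4).tolist() for p in cv2.boxPoints(r)])
print("ctr",onz(c,*r[0],.03))
for n,p in dict(hookend=(281,194),tip=(289,212),shFL=(313,199),shFR=(432,203),shBL=(319,134),trFL=(80,230),trFR=(165,230),trBR=(166,176),trBL=(82,174)).items():
    print(n,np.round(onz(c,*p,{'s':.071,'t':.02,'h':.005}[n[0]] if n!='tip' else .016),3))
s=im[120:240,60:450]
cv2.imwrite("pics/topcrop.png",cv2.resize(s[:, :],None,fx=2.05,fy=2.05,interpolation=cv2.INTER_CUBIC))
cv2.imwrite("pics/t2.png",cv2.resize(im[170:240,205:305],None,fx=8,fy=8,interpolation=cv2.INTER_CUBIC))
E
```

```text
handle ((231.89645385742188, 214.25146484375), (3.769231081008911, 25.615386962890625), 67.38013458251953) [[0.4377, 0.1137, 0.03], [0.4654, 0.0451, 0.03], [0.4553, 0.0409, 0.03], [0.4276, 0.1095, 0.03]]
ctr [0.44647963 0.07737663 0.03      ]
hookend [ 0.506 -0.068  0.005]
tip [ 0.451 -0.09   0.016]
shFL [ 0.486 -0.153  0.071]
shFR [ 0.47  -0.489  0.071]
shBL [ 0.672 -0.175  0.071]
trFL [0.407 0.517 0.02 ]
trFR [0.403 0.272 0.02 ]
trBR [0.562 0.272 0.02 ]
trBL [0.57  0.517 0.02 ]
```

View pics/t2.png

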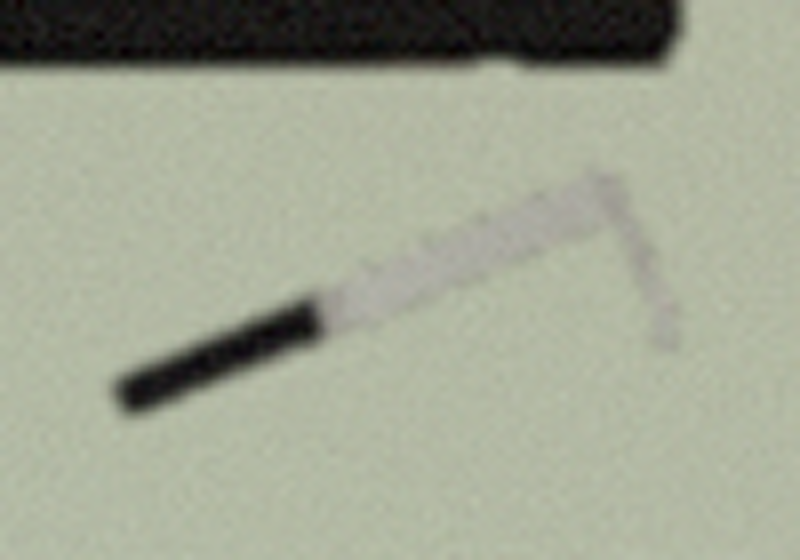

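The enlarged crop shows the handle from (125,395) to (320,315), the strip to (605,185) and the hook tip at (670,340), so the tool's heading is about -68°. The shelf front edge is near x = 0.48. Next I need a wrist view low under the lip, so I'll get the camera's mounting and plan a pose.

```bash
python3 - <<'E'
from h import *
p,r=tool(); c=cam("wrist")
print("cam in tool",r.inv().apply(c["o"]-p)); Rc=c["V"][:3,:3].T
print("view dir tool",r.inv().apply(-Rc[:,2]),"right",r.inv().apply(Rc[:,0]))
print("tool axes world",r.as_matrix().round(3).tolist())
co=r.inv().apply(c["o"]-p)
# gripper pointing forward, camera above
for el,pos in ((40,(.30,-.28,.10)),(35,(.30,-.27,.10))):
    yaw=np.radians(-3); e=np.radians(el)  # tool z elevation below horizontal
    z=np.array([np.cos(yaw)*np.cos(e),np.sin(yaw)*np.cos(e),-np.sin(e)])
    h=np.array([np.cos(yaw),np.sin(yaw),0])
    for s in (1,-1):
        y=s*np.array([-np.sin(yaw),np.cos(yaw),0]); x=np.cross(y,z); T=np.stack([x,y,z],1)
        cw=np.array(pos)+T@co; d=T@r.inv().apply(-Rc[:,2])
        dp=r.inv().apply(np.array(pos)-p); rv=(r.inv()*R.from_matrix(T)).as_rotvec()
        print(el,s,"cam",cw.round(3),"dir",d.round(3),"rows",dp.round(3),rv.round(3))
E
```

```bash
cat >> h.py <<'E'
def pose(pos,yaw,lean,s=-1):
    """lean deg from vertical-down towards heading yaw(deg); y = s*left"""
    w=np.radians(yaw); e=np.radians(90-lean); h=np.array([np.cos(w),np.sin(w),0])
    z=h*np.cos(e)-np.array([0,0,np.sin(e)]); y=s*np.array([-np.sin(w),np.cos(w),0])
    return np.array(pos,float),R.from_matrix(np.stack([np.cross(y,z),y,z],1))
def rel(P,Q=None):
    p,r=Q or tool(); return np.round(np.r_[r.inv().apply(P[0]-p),(r.inv()*P[1]).as_rotvec()],4).tolist()
E
python3 -c "
from h import *
print(rel(pose((.39,-.30,.135),-3,60,1)))"
```

```text
[0.2692, -0.1627, 0.0959, -1.3965, -0.2762, -2.4188]
```

Call:
{"op": "jog_arm", "data": {
  "motion": [
    [0.269,-0.163,0.04,-1.3965,-0.2762,-2.4188,1],
    [0.269,-0.163,0.04,-1.3965,-0.2762,-2.4188,1],
    [0.269,-0.163,0.04,-1.3965,-0.2762,-2.4188,1],
    [0.269,-0.163,0.04,-1.3965,-0.2762,-2.4188,1],
    [0.269,-0.163,0.04,-1.3965,-0.2762,-2.4188,1],
    [0.269,-0.163,0.04,-1.3965,-0.2762,-2.4188,1],
    [0.269,-0.163,0.04,-1.3965,-0.2762,-2.4188,1],
    [0.269,-0.163,0.04,-1.3965,-0.2762,-2.4188,1],
    [0.269,-0.163,0.04,-1.3965,-0.2762,-2.4188,1],
    [0.269,-0.163,0.04,-1.3965,-0.2762,-2.4188,1]
  ]
}}

```text
time_s: 1.4
eef_pos: [0.3895, -0.2978, 0.1889]
eef_rot: [0.36, 0.574, 0.735, -0.001]
wrist_force: [0.7, 0.7, 0.2]
opening: 1.002
grasp_force: 0.0
```

```bash
python3 -c "
from h import *
print(get_obs()['q'].round(2));print(rel(pose((.39,-.30,.135),-3,60,1)))"
```

```text
[-1.08 -0.44  2.42  0.56  0.54 -1.72]
[0.0268, -0.0225, 0.0411, -0.5738, -0.1352, -1.0281]
```

Call:
{"op": "jog_arm", "data": {
  "motion": [
    [0.027,-0.022,0.041,-0.574,-0.135,-1.028,1],
    [0.027,-0.022,0.041,-0.574,-0.135,-1.028,1],
    [0.027,-0.022,0.041,-0.574,-0.135,-1.028,1],
    [0.027,-0.022,0.041,-0.574,-0.135,-1.028,1],
    [0.027,-0.022,0.041,-0.574,-0.135,-1.028,1],
    [0.027,-0.022,0.041,-0.574,-0.135,-1.028,1],
    [0.027,-0.022,0.041,-0.574,-0.135,-1.028,1],
    [0.027,-0.022,0.041,-0.574,-0.135,-1.028,1]
  ]
}}

```text
time_s: 2.4
eef_pos: [0.4135, -0.2625, 0.2081]
eef_rot: [0.424, 0.152, 0.893, -0.009]
wrist_force: [0.6, -0.2, 0.2]
opening: 1.002
grasp_force: 0.0
```

```bash
python3 -c "
from h import *
print(get_obs()['q'].round(2));print(rel(pose((.39,-.30,.135),-3,60,1)))
c=cam('wrist');print(c['o']);cv2.imwrite('pics/w1.png',camrig.camera('wrist'))"
```

```text
[-1.34 -0.41  2.43  1.01  0.97 -3.12]
[0.0596, -0.0506, 0.0345, -0.1246, -0.1629, -0.2258]
[ 0.26391443 -0.22227213  0.24496355]
```

View pics/w1.png

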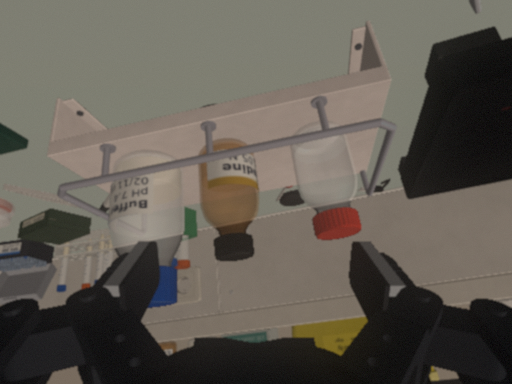

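The upside-down wrist view shows the shelf, rail and bottles, with the front lip along rows 95–150 and a dark sliver of the cap at (208,105). Joint 6 has reached its limit, so I'll keep this roll and lower the camera.

```bash
python3 -c "
from h import *
p,r=tool();print(r.inv().apply([-.01,-.05,-.11]), r.as_matrix().round(2).tolist())"
```

```text
[ 0.07678578 -0.06255384  0.06993541] [[-0.59, 0.27, 0.76], [0.26, 0.96, -0.14], [-0.76, 0.11, -0.64]]
```

Call:
{"op": "jog_arm", "data": {
  "motion": [
    [0.038,-0.031,0.035,0,0,0,1],
    [0.077,-0.062,0.07,0,0,0,1],
    [0.077,-0.062,0.07,0,0,0,1],
    [0.077,-0.062,0.07,0,0,0,1]
  ]
}}

```text
time_s: 2.95
eef_pos: [0.4262, -0.2889, 0.161]
eef_rot: [0.388, 0.177, 0.905, -0.005]
wrist_force: [-0.3, -0.8, 0.1]
opening: 0.999
grasp_force: 0.0
```

```bash
python3 -c "
from h import *
print(get_obs()['q'].round(2))
c=cam('wrist');print(c['o']);im=camrig.camera('wrist');cv2.imwrite('pics/w2raw.png',im);cv2.imwrite('pics/w2.png',im[::-1,::-1])"
```

```text
[-1.26 -0.19  2.36  1.02  0.81 -3.12]
[ 0.28131352 -0.24467828  0.21013405]
```

View pics/w2.png

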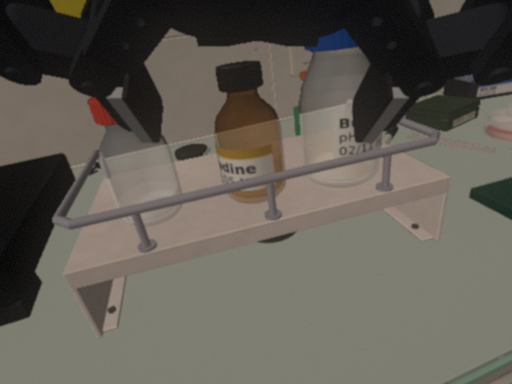

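The flipped view shows the lip's lower edge and the cap's front arc peeking out at about (275,236). I'll go lower, turning the roll back to free joint 6.

```bash
python3 -c "
from h import *
p,r=tool();print(r.inv().apply([-.02,-.02,-.06]))
n=r*R.from_rotvec([0,0,.7]); co=np.array([.071,-.001,-.142]);print(p+[-.02,-.02,-.06]+n.apply(co), n.apply([-.277,0,.96]))"
```

```text
[ 0.04861117 -0.03292915  0.03086463]
[ 0.28632347 -0.22880571  0.16742097] [ 0.74901419 -0.37469225 -0.54489675]
```

```bash
python3 -c "
from h import *
co=np.array([.071,-.001,-.142])
for yaw,lean,roll,p in ((-10,65,.5,(.38,-.26,.12)),(-25,65,.4,(.40,-.23,.12)),(-25,65,.8,(.40,-.23,.11))):
  P,r=pose(p,yaw,lean,1); r=r*R.from_rotvec([0,0,roll]); print(P+r.apply(co),r.apply([-.277,0,.96]),rel((P,r)))"
```

```text
[ 0.23288579 -0.20038659  0.12310673] [ 0.93495041 -0.29970652 -0.18539884] [0.0674, 0.0071, -0.0079, -0.1377, -0.3108, 0.2985]
[ 0.26946065 -0.13963781  0.12039056] [ 0.84067265 -0.51103223 -0.1744837 ] [0.0642, 0.0417, 0.0018, 0.0866, -0.3782, 0.3484]
[ 0.28537114 -0.12111886  0.12453007] [ 0.77847918 -0.58226042 -0.23080722] [0.0712, 0.0404, 0.0088, 0.0099, -0.3951, 0.7433]
```

Call:
{"op": "jog_arm", "data": {
  "motion": [
    [0.032,0.021,0,0.04,-0.19,0.17,1],
    [0.064,0.042,0.002,0.087,-0.378,0.348,1],
    [0.064,0.042,0.002,0.087,-0.378,0.348,1],
    [0.064,0.042,0.002,0.087,-0.378,0.348,1],
    [0.064,0.042,0.002,0.087,-0.378,0.348,1],
    [0.064,0.042,0.002,0.087,-0.378,0.348,1]
  ]
}}

```text
time_s: 3.75
eef_pos: [0.4402, -0.2588, 0.192]
eef_rot: [0.506, 0.353, 0.787, 0.0]
wrist_force: [-1.1, 0.5, 0.1]
opening: 0.998
grasp_force: 0.0
```

```bash
python3 -c "
from h import *
print(get_obs()['q'].round(2))
c=cam('wrist');print(c['o']);im=camrig.camera('wrist');np.save('w3.npy',np.array([c],dtype=object),allow_pickle=True);cv2.imwrite('pics/w3raw.png',im);cv2.imwrite('pics/w3.png',im[::-1,::-1])"
```

```text
[-1.18 -0.37  2.58  1.54  0.65 -3.12]
[ 0.30962239 -0.16775006  0.20461354]
```

View pics/w3.png

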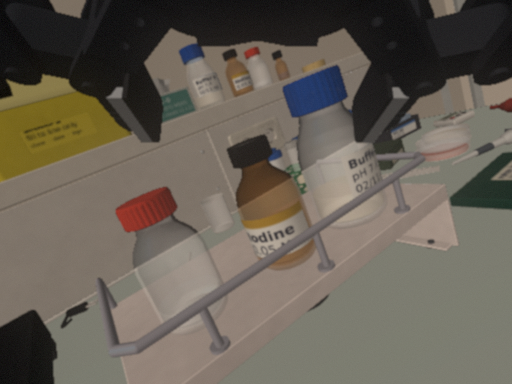

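The lip still hides the cap, because the arm is folded at joint limits in this spot. I'll model the wrist orientation and pick a viewing pose to the right, where the arm is more extended.

```bash
cat >> h.py <<'E'
def Rq(q,C=R.identity()):
    return R.from_euler('ZYZYZ',[q[0],q[1]+q[2],q[3],q[4],q[5]])*C
E
python3 - <<'E'
from h import *
q0=[-1.441, 0.181, 1.607, 0, 1.354, -0.206]; r0=R.from_quat([.98593,.16714,0,-.00069])
C=Rq(q0).inv()*r0; q=get_obs()['q']; p,r=tool()
print("C",C.as_rotvec().round(3),"err",(Rq(q,C).inv()*r).magnitude())
co=np.array([.071,-.001,-.142])
for yaw in (20,34):
  for s23 in (1.7,2.0):
    for roll in (-2.4,-1.6,-.8,0,.8,1.6,2.4,3.1):
      P,rr=pose((.38,-.43,.12),yaw,62,1); rr=rr*R.from_rotvec([0,0,roll])
      M=(R.from_euler('ZY',[-1.25,s23]).inv()*rr*C.inv()); e=M.as_euler('ZYZ')
      cw=P+rr.apply(co); d=rr.apply([-.277,0,.96])
      print(yaw,s23,roll,e.round(2),"cam",cw.round(3),"dir",d.round(2))
E
```

```text
Traceback (most recent call last):
  File "h.py", line 29, in Rq
    return R.from_euler('ZYZYZ',[q[0],q[1]+q[2],q[3],q[4],q[5]])*C
           ~~~~~~~~~~~~^^^^^^^^^^^^^^^^^^^^^^^^^^^^^^^^^^^^^^^^^
  File "scipy/spatial/transform/_rotation.pyx", line 1413, in scipy.spatial.transform._rotation.Rotation.from_euler
ValueError: Expected axis specification to be a non-empty string of upto 3 characters, got ZYZYZ
```

```bash
sed -i "s/return R.from_euler('ZYZYZ'.*/return R.from_euler('ZYZ',[q[0],q[1]+q[2],q[3]])*R.from_euler('YZ',[q[4],q[5]])*C/" h.py
python3 - <<'E'
from h import *
q0=[-1.441, 0.181, 1.607, 0, 1.354, -0.206]; r0=R.from_quat([.98593,.16714,0,-.00069])
C=Rq(q0).inv()*r0; q=get_obs()['q']; p,r=tool()
print("C",C.as_rotvec().round(3),"err",(Rq(q,C).inv()*r).magnitude())
co=np.array([.071,-.001,-.142])
for yaw in (25,):
  for s23 in (1.8,):
    for roll in (-2.4,-1.6,-.8,0,.8,1.6,2.4,3.1):
      P,rr=pose((.38,-.43,.12),yaw,62,1); rr=rr*R.from_rotvec([0,0,roll])
      M=(R.from_euler('ZY',[-1.25,s23]).inv()*rr*C.inv()); e=M.as_euler('ZYZ')
      cw=P+rr.apply(co); d=rr.apply([-.277,0,.96])
      print(yaw,s23,roll,e.round(2),"cam",cw.round(3),"dir",d.round(2))
E
```

```text
C [1.000e-03 1.000e-03 1.571e+00] err 0.0009749888085527014
25 1.8 -2.4 [1.07 1.56 0.49] cam [ 0.309 -0.515  0.233] dir [ 0.6   0.49 -0.63]
25 1.8 -1.6 [1.07 1.56 1.29] cam [ 0.298 -0.547  0.189] dir [ 0.65  0.61 -0.46]
25 1.8 -0.8 [1.07 1.56 2.09] cam [ 0.267 -0.539  0.144] dir [ 0.77  0.58 -0.28]
25 1.8 0 [1.07 1.56 2.89] cam [ 0.237 -0.498  0.124] dir [ 0.89  0.41 -0.21]
25 1.8 0.8 [ 1.07  1.56 -2.6 ] cam [ 0.224 -0.447  0.142] dir [ 0.93  0.22 -0.28]
25 1.8 1.6 [ 1.07  1.56 -1.8 ] cam [ 0.237 -0.418  0.188] dir [ 0.88  0.11 -0.46]
25 1.8 2.4 [ 1.07  1.56 -1.  ] cam [ 0.268 -0.429  0.232] dir [ 0.76  0.15 -0.63]
25 1.8 3.1 [ 1.07  1.56 -0.3 ] cam [ 0.295 -0.465  0.249] dir [ 0.66  0.29 -0.7 ]
```

```bash
python3 -c "
from h import *
P,r=pose((.37,-.42,.115),30,62,1);print(rel((P,r*R.from_rotvec([0,0,.8]))))"
```

```text
[-0.0114, -0.1875, 0.0391, -0.6845, 0.4553, -0.0956]
```

Call:
{"op": "jog_arm", "data": {
  "motion": [
    [-0.003,-0.047,-0.02,-0.14,0.09,-0.02,1],
    [-0.006,-0.094,0,-0.28,0.18,-0.04,1],
    [-0.009,-0.14,0.02,-0.41,0.27,-0.06,1],
    [-0.011,-0.187,0.039,-0.55,0.36,-0.08,1],
    [-0.011,-0.187,0.039,-0.685,0.455,-0.096,1],
    [-0.011,-0.187,0.039,-0.685,0.455,-0.096,1],
    [-0.011,-0.187,0.039,-0.685,0.455,-0.096,1]
  ]
}}

```text
time_s: 4.68
eef_pos: [0.3854, -0.4298, 0.1327]
eef_rot: [0.391, 0.133, 0.851, 0.326]
wrist_force: [0.2, 0.3, -0.0]
opening: 0.999
grasp_force: 0.0
```

```bash
python3 -c "
from h import *
print(get_obs()['q'].round(2))
P,r=pose((.37,-.42,.115),30,62,1);print(rel((P,r*R.from_rotvec([0,0,.8]))))"
```

```text
[-1.52  0.58  1.69  0.88  1.58 -3.12]
[0.0251, -0.0038, 0.0014, -0.0006, -0.0203, -0.0417]
```

```bash
python3 -c "
from h import *
import pickle
c=cam('wrist');print(c['o']);im=camrig.camera('wrist');pickle.dump(c,open('w4.pkl','wb'));cv2.imwrite('pics/w4raw.png',im)
cv2.imwrite('pics/w4.png',im[::-1,::-1])"
```

```text
[ 0.23158145 -0.45909648  0.15980003]
```

View pics/w4.png

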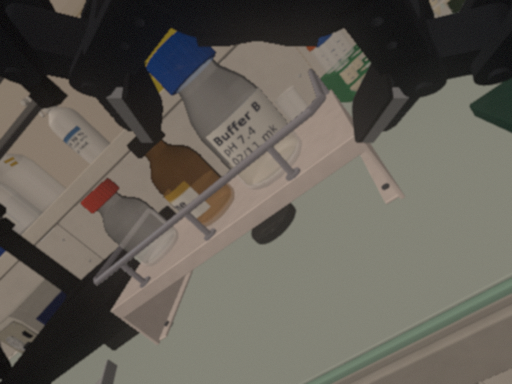

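The cap is now visible as a dark disc segment at about (272,224) in the flipped view, just below the lip. I'll fit a circle of 32 mm radius to its lower-front boundary on the worktop plane.

```bash
python3 - <<'E'
from h import *
import pickle
from scipy.optimize import least_squares
c=pickle.load(open('w4.pkl','rb')); im=cv2.imread('pics/w4raw.png'); g=cv2.cvtColor(im,cv2.COLOR_BGR2GRAY)
m=np.zeros_like(g); m[120:195,200:275]=(g[120:195,200:275]<75)*255
cs,_=cv2.findContours(m,cv2.RETR_EXTERNAL,cv2.CHAIN_APPROX_NONE); k=max(cs,key=cv2.contourArea)[:,0]
print(len(k),k.min(0),k.max(0))
W=np.array([onz(c,u,v,0.0)[:2] for u,v in k])
# front-lower boundary: support points on hull nearest the camera
o=c['o'][:2]
ang=np.arctan2(*(W-o).T[::-1]); d=np.linalg.norm(W-o,axis=1)
print("bearing deg",np.degrees([ang.min(),ang.max()]),"range",d.min(),d.max())
bins=np.round(np.degrees(ang)/0.5); near=np.array([W[bins==b][d[bins==b].argmin()] for b in np.unique(bins)])
near=near[1:-1]
print(near.round(3).tolist())
f=least_squares(lambda x:np.linalg.norm(near-x,axis=1)-.032,near.mean(0)+[.03,.01],loss='soft_l1',f_scale=.001)
print("cap",f.x,"rms",np.sqrt(np.mean((np.linalg.norm(near-f.x,axis=1)-.032)**2)))
# height check: side width vs two-views not needed; shelf feet
for n,(u,v),z in (("FLfoot",(160,342),0),("FRfoot",(400,198),0),("lipL",(113,312),.055),("lipR",(368,148),.055)):
    print(n,onz(c,511-u,383-v,z).round(3))
o_=np.c_[k]; vis=im.copy(); cv2.polylines(vis,[k.reshape(-1,1,2)],True,(0,0,255))
for t in np.linspace(0,6.28,60):
    for z,col in((0,(0,255,0)),(.012,(255,0,0))): cv2.circle(vis,tuple(proj(c,[f.x[0]+.032*np.cos(t),f.x[1]+.032*np.sin(t),z]).astype(int)),0,col,-1)
cv2.imwrite('pics/w4fit.png',cv2.resize(vis[90:240,150:350],None,fx=4,fy=4,interpolation=cv2.INTER_NEAREST))
E
```

```text
103 [216 140] [259 179]
bearing deg [14.75584696 24.40168715] range 0.33868591919489877 0.41034290134175494
[[0.571, -0.364], [0.566, -0.362], [0.561, -0.36], [0.56, -0.359], [0.557, -0.355], [0.555, -0.352], [0.553, -0.351], [0.552, -0.348], [0.551, -0.346], [0.55, -0.343], [0.549, -0.34], [0.55, -0.337], [0.549, -0.336], [0.549, -0.331], [0.55, -0.328], [0.551, -0.325], [0.553, -0.32], [0.556, -0.316]]
cap [ 0.58117962 -0.33482654] rms 0.0005111042586272245
FLfoot [ 0.502 -0.154  0.   ]
FRfoot [ 0.475 -0.467  0.   ]
lipL [ 0.534 -0.112  0.055]
lipR [ 0.472 -0.47   0.055]
```

View pics/w4fit.png

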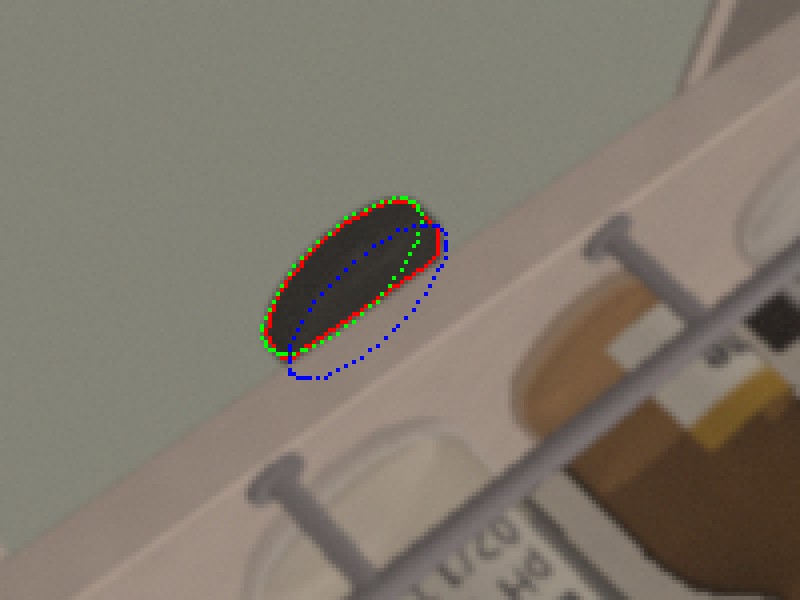

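The fit (green and blue rings over the red outline) matches the visible cap, which is at about (0.581,-0.335). I'll fit a simple arm model from the logged samples and check reach for the grasp, insert and drag poses.

```bash
cat >> h.py <<'E'
Cq=R.from_rotvec([0,0,np.pi/2])
def fk(q,L):
    a0,H,L1,L2,e,D=L; s=q[1]+q[2]
    r=a0+L1*np.sin(q[1])+L2*np.sin(s)+e*np.cos(s); z=H+L1*np.cos(q[1])+L2*np.cos(s)-e*np.sin(s)
    rr=Rq(q,Cq); return np.array([r*np.cos(q[0]),r*np.sin(q[0]),z])+D*rr.apply([0,0,1]),rr
LO=np.array([-2.99,-.89,.3,-1.14,0,-3.12]); HI=np.array([2.99,2.07,2.58,4.28,2.63,3.12])
def ik(P,L,q0s):
    from scipy.optimize import least_squares
    best=None
    for q0 in q0s:
        f=least_squares(lambda q:np.r_[(fk(q,L)[0]-P[0])*5,(fk(q,L)[1].inv()*P[1]).as_rotvec()],np.clip(q0,LO+.01,HI-.01),bounds=(LO,HI))
        if best is None or f.cost<best.cost: best=f
    return best.x.round(2),best.cost**.5
E
python3 - <<'E'
from h import *
from scipy.optimize import least_squares
o=get_obs()
S=[([-1.441,.1814,1.6077,0,1.3538,-.2063],[.18944,-.54246,.23058]),([-1.08,-.44,2.42,.56,.54,-1.72],[.3895,-.2978,.1889]),([-1.34,-.41,2.43,1.01,.97,-3.12],[.4135,-.2625,.2081]),([-1.26,-.19,2.36,1.02,.81,-3.12],[.4262,-.2889,.161]),([-1.18,-.37,2.58,1.54,.65,-3.12],[.4402,-.2588,.192]),(o['q'],o['eef_pos'])]
f=least_squares(lambda L:np.concatenate([fk(q,L)[0]-p for q,p in S]),[0,.3,.35,.35,0,.25])
print(f.x.round(4).tolist(),np.abs(f.fun).max()); np.save('L.npy',f.x); L=f.x
qs=[[-.6,.3,1.8,a,1,b] for a in (0,1.2,2.4) for b in (-2,0,2)]
def gp(cap,h,s,lean=37):
    w=np.radians(h); c,sn=np.cos(w),np.sin(w)
    g=np.array([cap[0]-.128*c-.041*sn,cap[1]-.128*sn+.041*c,.026])
    P=pose(g,h,lean,s); return P[0]+.019*P[1].apply([0,0,1]),P[1]
for s in (1,-1):
  print("s",s)
  for cap,h in (((.43,-.12),-68),((.59,-.335),-3),((.50,-.335),-3),((.45,-.335),-3),((.425,-.335),-3),((.45,-.335),-45),((.43,-.33),-60),((.43,-.30),-75),((.43,-.1),-75)):
    print(cap,h,*ik(gp(cap,h,s),L,qs))
# shelf/worktop edge
c=cam('top'); print("edge",onz(c,250,243,0),onz(c,400,241,0))
E
```

```text
[-0.1714, 0.2889, 0.6166, 0.6546, 0.0332, 0.4959] 0.11552323764837062
s 1
(0.43, -0.12) -68 [ 0.73  0.24  2.11 -0.67  1.15  0.74] 5.763995637591338e-16
(0.59, -0.335) -3 [-0.99  0.11  2.27  1.02  0.61  2.95] 1.36625570659417e-15
(0.5, -0.335) -3 [-1.26  0.05  2.33  0.96  0.76  2.78] 1.0497185264744444e-13
(0.45, -0.335) -3 [-1.43  0.03  2.35  0.9   0.85  2.68] 5.60945254075645e-16
(0.425, -0.335) -3 [-1.52  0.03  2.35  0.87  0.9   2.63] 8.928123541446081e-16
(0.45, -0.335) -45 [-0.07 -0.12  2.49 -1.05  0.47  0.03] 7.320271556442468e-14
(0.43, -0.33) -60 [ 0.19  0.01  2.37 -0.95  0.77  0.38] 2.635777747380416e-15
(0.43, -0.3) -75 [ 0.3   0.18  2.18 -0.81  0.99  0.57] 1.8876103178740793e-15
(0.43, -0.1) -75 [ 0.71  0.31  2.   -0.62  1.21  0.79] 2.119025614321918e-15
s -1
(0.43, -0.12) -68 [ 0.73  0.24  2.11 -0.67  1.15 -2.4 ] 1.5957084699810568e-15
(0.59, -0.335) -3 [-0.99  0.11  2.27  1.02  0.61 -0.19] 5.980511479347244e-16
(0.5, -0.335) -3 [-1.26  0.05  2.33  0.96  0.76 -0.36] 8.991199649434638e-16
(0.45, -0.335) -3 [-1.43  0.03  2.35  0.9   0.85 -0.46] 2.3468039075751446e-16
(0.425, -0.335) -3 [-1.52  0.03  2.35  0.87  0.9  -0.51] 1.0966291642022253e-14
(0.45, -0.335) -45 [-0.07 -0.12  2.49 -1.05  0.47 -3.11] 5.7859343011657574e-09
(0.43, -0.33) -60 [ 0.19  0.01  2.37 -0.95  0.77 -2.76] 2.3592562012553167e-13
(0.43, -0.3) -75 [ 0.3   0.18  2.18 -0.81  0.99 -2.57] 1.0977085625232912e-15
(0.43, -0.1) -75 [ 0.71  0.31  2.   -0.62  1.21 -2.36] 8.167263039611651e-14
edge [0.36150787 0.02606    0.        ] [ 0.36137636 -0.42144716  0.        ]
```

```bash
python3 - <<'E'
from h import *
from scipy.optimize import least_squares
o=get_obs()
S=[([-1.441,.1814,1.6077,0,1.3538,-.2063],[.18944,-.54246,.23058]),([-1.08,-.44,2.42,.56,.54,-1.72],[.3895,-.2978,.1889]),([-1.34,-.41,2.43,1.01,.97,-3.12],[.4135,-.2625,.2081]),([-1.26,-.19,2.36,1.02,.81,-3.12],[.4262,-.2889,.161]),([-1.18,-.37,2.58,1.54,.65,-3.12],[.4402,-.2588,.192]),(o['q'],o['eef_pos'])]
# general: wrist centre in arm frame = offset + sum; linear least squares in unknown vectors
A=[];b=[]
for q,p in S:
    Z=R.from_euler('Z',q[0]); f0=Z.as_matrix(); f1=(Z*R.from_euler('Y',q[1])).as_matrix(); f2=(Z*R.from_euler('Y',q[1]+q[2])).as_matrix()
    f4=(Z*R.from_euler('YZ',[q[1]+q[2],q[3]])).as_matrix(); f5=(R.from_euler('ZYZ',[q[0],q[1]+q[2],q[3]])*R.from_euler('Y',q[4])).as_matrix()
    A.append(np.c_[f0[:,0],[0,0,1],f1[:,2],f2[:,2],f2[:,0],f5[:,2],f4[:,1],f0[:,1],f5[:,0]]);b.append(p)
A=np.vstack(A);b=np.concatenate(b)
for n in (6,7,8,9):
    x=np.linalg.lstsq(A[:,:n],b,rcond=1e-3)[0]; print(n,x.round(4),np.abs(A[:,:n]@x-b).max().round(4))
print((b-A[:,:6]@np.linalg.lstsq(A[:,:6],b,rcond=None)[0]).reshape(-1,3).round(3))
E
```

```text
6 [-0.1714  0.2889  0.6166  0.6546  0.0332  0.4959] 0.1155
7 [-0.2517  0.3554  0.5625  0.762   0.1062  0.4278  0.0926] 0.0395
8 [-0.0027  0.3104  0.4436  0.5155  0.085   0.3233  0.0018  0.1147] 0.0035
9 [-0.0067  0.3122  0.4445  0.5219  0.0858  0.3235  0.0034  0.1128  0.0021] 0.0034
[[ 0.116  0.024  0.005]
 [ 0.054  0.042  0.   ]
 [ 0.004 -0.034 -0.014]
 [ 0.009  0.008  0.011]
 [ 0.002  0.018 -0.012]
 [-0.019 -0.007  0.009]]
```

```bash
python3 - <<'E'
s=open('h.py').read()
s=s.replace("a0,H,L1,L2,e,D=L;","a0,H,L1,L2,e,D,b=L;").replace("[r*np.cos(q[0]),r*np.sin(q[0]),z]","[r*np.cos(q[0])-b*np.sin(q[0]),r*np.sin(q[0])+b*np.cos(q[0]),z]")
s+='''
L=[-.0027,.3104,.4436,.5155,.085,.3233,.1147]
QS=[[-.9,.0,2.0,a,1,b] for a in (0,1.2,2.4) for b in (-2,0,2)]
def gp(cap,h,s,lean=37,z=0.):
    w=np.radians(h); c,sn=np.cos(w),np.sin(w)
    g=np.array([cap[0]-.128*c-.041*sn,cap[1]-.128*sn+.041*c,.026+z])
    P=pose(g,h,lean,s); return P[0]+.019*P[1].apply([0,0,1]),P[1]
'''
open('h.py','w').write(s)
E
python3 - <<'E'
from h import *
for s in (1,-1):
  print("s",s)
  for cap,h in (((.43,-.12),-68),((.59,-.335),-3),((.50,-.335),-3),((.45,-.335),-3),((.425,-.335),-3),((.45,-.335),-30),((.45,-.335),-45),((.43,-.33),-60),((.43,-.30),-75),((.43,-.1),-75)):
    print(cap,h,*ik(gp(cap,h,s),L,QS))
P=pose((.48,.02,.15),-68,37,-1); print(rel(P)); 
E
```

```text
s 1
(0.43, -0.12) -68 [ 0.19  0.32  2.17 -0.99  0.78  0.58] 2.1939240070622322e-14
(0.59, -0.335) -3 [-1.07  0.32  2.18  1.15  0.6   2.72] 1.0352029367217174e-14
(0.5, -0.335) -3 [-1.31  0.23  2.32  1.09  0.7   2.55] 6.223171098175319e-15
(0.45, -0.335) -3 [-1.48  0.18  2.38  1.02  0.77  2.46] 8.433101560249932e-16
(0.425, -0.335) -3 [-1.56  0.16  2.4   0.98  0.81  2.42] 4.956558981076676e-16
(0.45, -0.335) -30 [-1.1   0.06  2.54  1.61  0.34  2.62] 4.660527545962894e-13
(0.45, -0.335) -45 [-0.75  0.11  2.47  3.35  0.09  1.39] 8.902360204548834e-16
(0.43, -0.33) -60 [-0.55  0.2   2.42  4.28  0.29  0.84] 0.05037719171513862
(0.43, -0.3) -75 [-0.27  0.31  2.19 -1.14  0.61  0.43] 0.0025395150396274172
(0.43, -0.1) -75 [ 0.24  0.39  2.06 -0.88  0.89  0.62] 1.6258878624405863e-11
s -1
(0.43, -0.12) -68 [ 0.19  0.32  2.17 -0.99  0.78 -2.56] 1.1453668340544666e-12
(0.59, -0.335) -3 [-1.07  0.32  2.18  1.15  0.6  -0.42] 5.15060988663214e-16
(0.5, -0.335) -3 [-1.31  0.23  2.32  1.09  0.7  -0.59] 9.110235519419966e-16
(0.45, -0.335) -3 [-1.48  0.18  2.38  1.02  0.77 -0.68] 6.97449455552158e-16
(0.425, -0.335) -3 [-1.56  0.16  2.4   0.98  0.81 -0.72] 8.856558806640606e-16
(0.45, -0.335) -30 [-1.1   0.06  2.54  1.61  0.34 -0.52] 2.4556752510896884e-15
(0.45, -0.335) -45 [-0.75  0.11  2.47  3.35  0.09 -1.76] 2.647881904639156e-13
(0.43, -0.33) -60 [-0.55  0.2   2.42  4.28  0.29 -2.3 ] 0.05037719171492463
(0.43, -0.3) -75 [-0.27  0.31  2.19 -1.14  0.61 -2.71] 0.0025395150728785318
(0.43, -0.1) -75 [ 0.24  0.39  2.06 -0.88  0.89 -2.52] 1.3254849092711664e-12
[0.1439, 0.3467, 0.2653, 0.3142, 1.6248, -2.2014]
```

```bash
python3 - <<'E'
from h import *
def G(g,h,lean,s=-1):
    P=pose(g,h,lean,s); return P[0]+.019*P[1].apply([0,0,1]),P[1]
for lean in (30,37):
  for tgt in ((.40,.0),(.41,.04)):
    q=np.array([-1.07,.32,2.18,1.15,.6,-.42]); print("lean",lean,tgt)
    for g,h in [((.46,-.29,.042),-3),((.33,-.29,.042),-3),((.33,-.29,.15),-3),((.36,-.2,.15),-8),((.40,-.1,.15),-15)]+[((tgt[0],tgt[1],.15),-h) for h in (20,30,40,50,60,68)]:
        qn,c=ik(G(g,h,lean),L,[q]); print(g,h,qn,round(c,3),"jump %.2f"%np.abs(qn-q).max()); q=qn
E
```

```text
lean 30 (0.4, 0.0)
(0.46, -0.29, 0.042) -3 [-1.02  0.26  2.13  0.82  0.6  -0.05] 0.0 jump 0.37
(0.33, -0.29, 0.042) -3 [-1.36  0.1   2.33  0.8   0.74 -0.35] 0.0 jump 0.34
(0.33, -0.29, 0.15) -3 [-1.36 -0.2   2.29  0.61  0.99 -0.07] 0.0 jump 0.30
(0.36, -0.2, 0.15) -8 [-1.14 -0.39  2.43  0.57  0.89  0.26] 0.0 jump 0.33
(0.4, -0.1, 0.15) -15 [-0.69 -0.45  2.46  0.34  0.68  0.93] 0.0 jump 0.67
(0.4, 0.0, 0.15) -20 [-0.25 -0.45  2.46 -0.08  0.61  1.72] 0.0 jump 0.79
(0.4, 0.0, 0.15) -30 [-0.15 -0.38  2.42 -0.32  0.63  2.16] 0.0 jump 0.44
(0.4, 0.0, 0.15) -40 [-0.06 -0.31  2.37 -0.48  0.7   2.52] 0.0 jump 0.36
(0.4, 0.0, 0.15) -50 [ 0.01 -0.23  2.32 -0.57  0.79  2.81] 0.0 jump 0.29
(0.4, 0.0, 0.15) -60 [ 0.05 -0.15  2.26 -0.62  0.88  3.03] 0.0 jump 0.22
(0.4, 0.0, 0.15) -68 [ 0.05 -0.11  2.21 -0.59  0.95  3.12] 0.021 jump 0.09
lean 30 (0.41, 0.04)
(0.46, -0.29, 0.042) -3 [-1.02  0.26  2.13  0.82  0.6  -0.05] 0.0 jump 0.37
(0.33, -0.29, 0.042) -3 [-1.36  0.1   2.33  0.8   0.74 -0.35] 0.0 jump 0.34
(0.33, -0.29, 0.15) -3 [-1.36 -0.2   2.29  0.61  0.99 -0.07] 0.0 jump 0.30
(0.36, -0.2, 0.15)
[... 1571 characters left out ...]
 -0.61] 0.0 jump 0.37
(0.33, -0.29, 0.15) -3 [-1.46 -0.2   2.35  0.77  1.03 -0.26] 0.0 jump 0.35
(0.36, -0.2, 0.15) -8 [-1.25 -0.44  2.5   0.75  0.91  0.04] 0.0 jump 0.30
(0.4, -0.1, 0.15) -15 [-0.76 -0.54  2.55  0.52  0.61  0.72] 0.0 jump 0.68
(0.41, 0.04, 0.15) -20 [-0.05 -0.4   2.48 -0.4   0.47  2.17] 0.0 jump 1.45
(0.41, 0.04, 0.15) -30 [ 0.07 -0.31  2.42 -0.67  0.57  2.65] 0.0 jump 0.48
(0.41, 0.04, 0.15) -40 [ 0.15 -0.21  2.36 -0.78  0.7   2.96] 0.0 jump 0.31
(0.41, 0.04, 0.15) -50 [ 0.19 -0.14  2.28 -0.77  0.82  3.12] 0.016 jump 0.16
(0.41, 0.04, 0.15) -60 [ 0.17 -0.1   2.22 -0.67  0.91  3.12] 0.074 jump 0.10
(0.41, 0.04, 0.15) -68 [ 0.14 -0.08  2.17 -0.59  0.98  3.12] 0.122 jump 0.08
```

```bash
python3 - <<'E'
from h import *
def G(g,h,lean,s=-1):
    P=pose(g,h,lean,s); return P[0]+.019*P[1].apply([0,0,1]),P[1]
for lean in (25,30,35):
    q=np.array([.1,-.1,2.2,-.6,.9,3.0])
    for h in (-50,-56,-62,-68):
      for z in (.026,.10):
        qn,c=ik(G((.445,.082,z),h,lean),L,[q]); print(lean,h,z,qn,round(c,3))
p,r=tool(); print(p, get_obs()['q'].round(2))
E
```

```text
25 -50 0.026 [ 0.17  0.24  2.16 -0.65  0.62  3.12] 0.01
25 -50 0.1 [ 0.17  0.07  2.15 -0.55  0.78  2.99] 0.0
25 -56 0.026 [ 0.15  0.25  2.13 -0.58  0.67  3.12] 0.038
25 -56 0.1 [ 0.19  0.1   2.12 -0.55  0.83  3.1 ] 0.0
25 -62 0.026 [ 0.13  0.26  2.1  -0.51  0.72  3.12] 0.068
25 -62 0.1 [ 0.17  0.11  2.08 -0.51  0.88  3.12] 0.028
25 -68 0.026 [ 0.11  0.26  2.07 -0.44  0.76  3.12] 0.1
25 -68 0.1 [ 0.15  0.12  2.06 -0.45  0.92  3.12] 0.065
30 -50 0.026 [ 0.17  0.23  2.17 -0.69  0.62  3.12] 0.063
30 -50 0.1 [ 0.22  0.08  2.16 -0.67  0.77  3.12] 0.01
30 -56 0.026 [ 0.16  0.24  2.13 -0.61  0.67  3.12] 0.091
30 -56 0.1 [ 0.2   0.09  2.13 -0.61  0.82  3.12] 0.043
30 -62 0.026 [ 0.14  0.25  2.1  -0.55  0.72  3.12] 0.12
30 -62 0.1 [ 0.18  0.11  2.09 -0.55  0.87  3.12] 0.077
30 -68 0.026 [ 0.12  0.26  2.07 -0.48  0.77  3.12] 0.151
30 -68 0.1 [ 0.16  0.12  2.06 -0.49  0.92  3.12] 0.113
35 -50 0.026 [ 0.17  0.23  2.17 -0.72  0.62  3.12] 0.116
35 -50 0.1 [ 0.22  0.07  2.17 -0.71  0.76  3.12] 0.061
35 -56 0.026 [ 0.16  0.24  2.13 -0.65  0.68  3.12] 0.143
35 -56 0.1 [ 0.21  0.09  2.13 -0.65  0.82  3.12] 0.093
35 -62 0.026 [ 0.15  0.25  2.1  -0.58  0.73  3.12] 0.172
35 -62 0.1 [ 0.19  0.1   2.1  -0.59  0.87  3.12] 0.126
35 -68 0.026 [ 0.13  0.26  2.07 -0.52  0.78  3.12] 0.202
35 -68 0.1 [ 0.17  0.12  2.06 -0.53  0.92  3.12] 0.161
[ 0.38554448 -0.42961257  0.13422504] [-1.52  0.57  1.69  0.88  1.58 -3.12]
```

```bash
python3 -c "
from h import *
P=pose((.36,-.2,.22),90,0,-1);print(rel(P));p,r=tool();print(r.inv().apply([0,0,.08]));print(ik(P,L,[[-1,0,2,.3,1,-1]]))"
```

```text
[0.077, 0.2302, 0.0425, 1.1297, 0.1049, 1.1344]
[-0.04639463  0.05247589 -0.03864996]
(array([-0.79, -0.19,  1.99,  0.  ,  1.34, -0.79]), np.float64(3.289454493158701e-14))
```

Call:
{"op": "jog_arm", "data": {
  "motion": [
    [-0.03,0.045,-0.03,0.11,0.01,0.11,1],
    [-0.02,0.09,-0.02,0.23,0.02,0.23,1],
    [0.02,0.14,0,0.35,0.03,0.35,1],
    [0.05,0.19,0.02,0.47,0.04,0.47,1],
    [0.077,0.23,0.042,0.6,0.05,0.6,1],
    [0.077,0.23,0.042,0.74,0.07,0.74,1],
    [0.077,0.23,0.042,0.87,0.08,0.87,1],
    [0.077,0.23,0.042,1.0,0.09,1.0,1],
    [0.077,0.23,0.042,1.13,0.105,1.134,1],
    [0.077,0.23,0.042,1.13,0.105,1.134,1]
  ]
}}

```text
time_s: 5.98
eef_pos: [0.3594, -0.1996, 0.2218]
eef_rot: [0.002, 0.707, 0.707, -0.001]
wrist_force: [0.4, -0.3, -0.5]
opening: 1.002
grasp_force: 0.0
```

```bash
python3 -c "
from h import *
print(get_obs()['q'].round(2))
P=pose((.445,.082,.14),-68,0,-1);print(rel(P));print(rel(pose((.36,-.2,.22),90,0,-1)))"
```

```text
[-0.8  -0.2   2.01 -0.    1.33 -0.8 ]
[0.282, 0.0854, 0.0806, 0.0074, -0.0014, 2.7575]
[-0.0004, 0.0006, 0.0018, 0.002, 0.005, -0.0001]
```

Call:
{"op": "jog_arm", "data": {
  "motion": [
    [0.05,0.02,0.02,0,0,0.188,1],
    [0.1,0.04,0.04,0,0,0.376,1],
    [0.15,0.06,0.06,0,0,0.56,1],
    [0.2,0.075,0.07,0,0,0.75,1],
    [0.25,0.085,0.08,0,0,0.94,1],
    [0.282,0.085,0.08,0,0,1.13,1],
    [0.282,0.085,0.08,0,0,1.31,1],
    [0.282,0.085,0.08,0,0,1.5,1],
    [0.282,0.085,0.08,0,0,1.69,1],
    [0.282,0.085,0.08,0,0,1.88,1]
  ]
}}

```text
time_s: 7.22
eef_pos: [0.443, 0.0815, 0.142]
eef_rot: [-0.0, 0.998, -0.066, 0.003]
wrist_force: [-0.2, 1.0, -0.2]
opening: 0.997
grasp_force: 0.0
```

Call:
{"op": "jog_arm", "data": {
  "motion": [
    [0,0,0,0,0,0.188,1],
    [0,0,0,0,0,0.376,1],
    [0,0,0,0,0,0.56,1],
    [0,0,0,0,0,0.75,1],
    [0,0,0,0,0,0.878,1],
    [0,0,0,0,0,0.878,1]
  ]
}}

```text
time_s: 7.98
eef_pos: [0.4433, 0.0813, 0.1417]
eef_rot: [-0.001, 0.877, -0.48, 0.002]
wrist_force: [0.8, 1.3, -0.2]
opening: 1.003
grasp_force: 0.0
```

```bash
python3 -c "
from h import *
import pickle
print(get_obs()['q'].round(2))
c=cam('wrist');im=camrig.camera('wrist');pickle.dump(c,open('w5.pkl','wb'));cv2.imwrite('pics/w5.png',im)"
```

```text
[-0.08  0.    2.    0.    1.14  2.49]
```

View pics/w5.png

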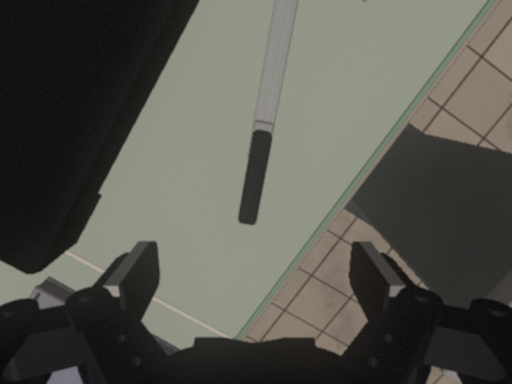

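The wrist view shows the handle from (248,222) at its rear end to (262,127) at the strip joint, lying close to the hand's direction. I'll triangulate its ends with the top view.

```bash
python3 - <<'E'
from h import *
import pickle
c=pickle.load(open('w5.pkl','rb')); t=cam('top'); im=cv2.imread('pics/w5.png'); g=cv2.cvtColor(im,cv2.COLOR_BGR2GRAY)
m=np.zeros_like(g); m[110:235,225:290]=(g[110:235,225:290]<70)*255
k=max(cv2.findContours(m,0,cv2.CHAIN_APPROX_NONE)[0],key=cv2.contourArea); r=cv2.minAreaRect(k); B=cv2.boxPoints(r); B=B[np.argsort(B[:,1])]
f,b=B[:2].mean(0),B[2:].mean(0); print(r,f,b)
for n,w,tp in (("front",f,(245,209.5)),("rear",b,(220.8,219.2))): print(n,*tri(c,w,t,tp), onz(c,*w,.03).round(4), onz(t,*tp,.03).round(4))
A,Bq=onz(c,*f,.03),onz(c,*b,.03); d=A-Bq; print("len",np.linalg.norm(d),"heading",np.degrees(np.arctan2(d[1],d[0])))
print("tool",tool()[0], "tool head",np.degrees(np.arctan2(*tool()[1].apply([1,0,0])[[1,0]])))
E
```

```text
((254.63087463378906, 176.7583770751953), (18.652957916259766, 93.72821044921875), 10.007980346679688) [262.77518 130.60738] [246.48657 222.90938]
front [0.46064666 0.04092234 0.02680865] 0.0034634826810660485 [0.4616 0.0422 0.03  ] [0.4598 0.0393 0.03  ]
rear [0.43321373 0.10875041 0.04425466] 0.0017780620048356039 [0.4311 0.1145 0.03  ] [0.4326 0.1095 0.03  ]
len 0.07840763467567137 heading -67.09855027652775
tool [0.44344891 0.08116374 0.14138618] tool head -57.33615409877686
```

Call:
{"op": "jog_arm", "data": {
  "motion": [
    [0,0,0.04,0,0,0.17,1],
    [0,0,0.08,0,0,0.17,1],
    [0,0,0.115,0,0,0.17,1],
    [0,0,0.133,0,0,0.17,1],
    [0,0,0.133,0,0,0.17,1],
    [0,0,0.133,0,0,0.17,0],
    [0,0,0.133,0,0,0.17,0],
    [0,0,0.133,0,0,0.17,0],
    [0,0,0.133,0,0,0.17,0]
  ]
}}

```text
time_s: 9.15
eef_pos: [0.4446, 0.0808, 0.0072]
eef_rot: [-0.0, 0.833, -0.554, 0.0]
wrist_force: [2.3, 0.6, 0.3]
opening: 0.174
grasp_force: 58.6
```

```bash
python3 -c "
from h import *
c=cam('top');print('pad',onz(c,285,179,.01),onz(c,289,178,.01))
print(get_obs()['q'].round(2))
print(rel(pose((.392,.01,.0075),-32,0,-1)));P=pose((.392,.01,.026),-32,37,-1);P=(P[0]+.019*P[1].apply([0,0,1]),P[1]);print(ik(P,L,[[-.1,-.1,2.4,-.5,.6,2.5]]))"
```

```text
pad [ 0.55005955 -0.08054137  0.01      ] [ 0.55294515 -0.09258396  0.01      ]
[-0.08  0.26  2.05  0.    0.83  2.66]
[0.045, 0.0759, -0.0004, -0.0007, -0.0003, -0.6151]
(array([-0.07,  0.02,  2.48, -1.14,  0.28,  3.11]), np.float64(0.05697548575285258))
```

```bash
python3 - <<'E'
from h import *
def G(g,h,lean,s=-1):
    P=pose(g,h,lean,s); return P[0]+.019*P[1].apply([0,0,1]),P[1]
for lean in (32,36):
 for x,y in ((.38,-.05),(.38,.05),(.40,.15)):
  for h in (-40,-20,-10,0,15,30):
    if abs(h)<=20: x=.375
    q=np.array([-.69,-.45,2.46,.34,.68,.93])
    q,c0=ik(G((.40,-.1,.15),-15,lean),L,[q])
    q1,c1=ik(G((x,y,.15),h,lean),L,[q]); q2,c2=ik(G((x,y,.03),h,lean),L,[q1])
    print(lean,x,y,h,q1,round(c1,3),"|",q2,round(c2,3))
E
```

```text
32 0.38 -0.05 -40 [-0.25 -0.43  2.46 -0.4   0.64  2.29] 0.0 | [-0.25  0.    2.5  -1.1   0.26  3.05] 0.0
32 0.375 -0.05 -20 [-0.52 -0.61  2.55  0.14  0.66  1.31] 0.0 | [-0.49 -0.09  2.58  0.49  0.13  0.97] 0.019
32 0.375 -0.05 -10 [-0.66 -0.65  2.57  0.37  0.75  0.88] 0.0 | [-0.61 -0.1   2.58  0.86  0.28  0.34] 0.032
32 0.375 -0.05 0 [-0.78 -0.64  2.56  0.51  0.87  0.52] 0.0 | [-0.75 -0.1   2.58  0.96  0.44 -0.02] 0.027
32 0.375 -0.05 15 [-0.9  -0.54  2.52  0.61  1.01  0.12] 0.0 | [-0.9  -0.06  2.57  0.97  0.63 -0.39] 0.0
32 0.375 -0.05 30 [-0.95 -0.4   2.45  0.62  1.12 -0.18] 0.0 | [-0.95  0.02  2.49  0.85  0.77 -0.57] 0.0
32 0.38 0.05 -40 [ 0.15 -0.29  2.38 -0.61  0.76  2.8 ] 0.0 | [ 0.1   0.05  2.41 -0.89  0.46  3.12] 0.038
32 0.375 0.05 -20 [-0.04 -0.5   2.5  -0.28  0.62  2.06] 0.0 | [-0.04 -0.03  2.54 -1.03  0.19  2.86] 0.0
32 0.375 0.05 -10 [-0.18 -0.58  2.54  0.    0.63  1.57] 0.0 | [-0.17 -0.08  2.58 -0.08  0.09  1.66] 0.005
32 0.375 0.05 0 [-0.32 -0.64  2.56  0.26  0.7   1.09] 0.0 | [-0.28 -0.1   2.58  0.73  0.2   0.6 ] 0.027
32 0.375 0.05 15 [-0.51 -0.64  2.56  0.51  0.86  0
[... 1987 characters left out ...]
  0.7   1.05  0.  ] 0.0 | [-0.7  -0.03  2.58  1.07  0.68 -0.55] 0.015
36 0.4 0.15 -40 [ 0.44 -0.08  2.21 -0.71  0.87  3.12] 0.035 | [ 0.34  0.16  2.23 -0.73  0.61  3.12] 0.128
36 0.375 0.15 -20 [ 0.4  -0.28  2.39 -0.71  0.66  2.81] 0.0 | [ 0.33  0.06  2.41 -1.    0.39  3.12] 0.061
36 0.375 0.15 -10 [ 0.3  -0.37  2.46 -0.54  0.55  2.44] 0.0 | [ 0.27  0.03  2.47 -1.14  0.26  3.08] 0.04
36 0.375 0.15 0 [ 0.17 -0.46  2.51 -0.21  0.48  1.9 ] 0.0 | [ 0.14 -0.01  2.53 -1.14  0.08  2.83] 0.028
36 0.375 0.15 15 [-0.06 -0.56  2.56  0.35  0.57  1.02] 0.0 | [-0.04 -0.03  2.58  1.63  0.17 -0.31] 0.008
36 0.375 0.15 30 [-0.26 -0.55  2.55  0.63  0.77  0.41] 0.0 | [-0.25 -0.02  2.58  1.32  0.44 -0.4 ] 0.006
```

Gripped (58.6 N). I'll lay the tool at heading +60°, which stays in the arm configuration needed at the shelf, then regrip it leaned back.

```bash
python3 - <<'E'
from h import *
def G(g,h,lean,s=-1):
    P=pose(g,h,lean,s); return P[0]+.019*P[1].apply([0,0,1]),P[1]
for W in (((.40,.07,.07),-40),((.37,.05,.08),-4),((.37,.02,.08),30),((.39,-.02,.05),60),((.39,-.02,.0075),60)): print(rel(pose(*W,0,-1)))
for lean in (35,40):
  q=[-1.02,.05,2.5,.94,.82,-.72]
  for g,h in (((.39,-.02,.026),60),((.39,-.02,.1),60),((.38,-.1,.12),40),((.34,-.26,.08),10),((.31,-.287,.045),-3),((.46,-.294,.045),-3),((.46,-.294,.026),-3),((.30,-.29,.026),-3)):
    q,c=ik(G(g,h,lean),L,[q]); print(lean,g,h,q,round(c,3))
E
```

```text
[-0.0073, 0.0453, -0.0629, -0.0007, -0.0002, -0.4755]
[-0.0004, 0.0807, -0.0729, -0.0007, -0.0005, -1.1038]
[0.0272, 0.0923, -0.0729, -0.0005, -0.0007, -1.6972]
[0.0718, 0.0894, -0.0429, -0.0004, -0.0009, -2.2208]
[0.0718, 0.0894, -0.0004, -0.0004, -0.0009, -2.2208]
35 (0.39, -0.02, 0.026) 60 [-0.85  0.22  2.29  0.71  0.98 -0.84] 0.0
35 (0.39, -0.02, 0.1) 60 [-0.85  0.    2.29  0.64  1.16 -0.68] 0.0
35 (0.38, -0.1, 0.12) 40 [-1.07 -0.11  2.34  0.66  1.15 -0.55] 0.0
35 (0.34, -0.26, 0.08) 10 [-1.39  0.03  2.33  0.78  0.95 -0.52] 0.0
35 (0.31, -0.287, 0.045) -3 [-1.5   0.09  2.39  0.9   0.81 -0.56] 0.0
35 (0.46, -0.294, 0.045) -3 [-1.07  0.26  2.16  1.    0.62 -0.26] 0.0
35 (0.46, -0.294, 0.026) -3 [-1.07  0.31  2.16  1.06  0.59 -0.34] 0.0
35 (0.3, -0.29, 0.026) -3 [-1.53  0.15  2.39  0.94  0.79 -0.65] 0.0
40 (0.39, -0.02, 0.026) 60 [-0.91  0.28  2.29  0.76  1.04 -0.94] 0.0
40 (0.39, -0.02, 0.1) 60 [-0.91  0.05  2.29  0.69  1.2  -0.78] 0.0
40 (0.38, -0.1, 0.12) 40 [-1.14 -0.07  2.35  0.73  1.19 -0.66] 0.0
40 (0.34, -0.26, 0.08) 10 [-1.46  0.07  2.34  0.87  1.   -0.65] 0.0
40 (0.31, -0.287, 0.045) -3 [-1.57  0.13  2.41  1.    0.86 -0.73] 0.0
40 (0.46, -0.294, 0.045) -3 [-1.12  0.28  2.2   1.19  0.65 -0.48] 0.0
40 (0.46, -0.294, 0.026) -3 [-1.12  0.33  2.19  1.25  0.64 -0.55] 0.0
40 (0.3, -0.29, 0.026) -3 [-1.61  0.2   2.41  1.03  0.85 -0.82] 0.0
```

Call:
{"op": "jog_arm", "data": {
  "motion": [
    [-0.004,0.02,-0.04,0,0,-0.17,0],
    [-0.007,0.045,-0.073,0,0,-0.34,0],
    [-0.004,0.06,-0.073,0,0,-0.51,0],
    [-0.002,0.07,-0.073,0,0,-0.68,0],
    [0,0.08,-0.073,0,0,-0.85,0],
    [0,0.08,-0.073,0,0,-1.02,0],
    [0,0.08,-0.073,0,0,-1.19,0],
    [0.01,0.085,-0.073,0,0,-1.36,0],
    [0.02,0.09,-0.073,0,0,-1.53,0],
    [0.027,0.092,-0.073,0,0,-1.7,0]
  ]
}}

```text
time_s: 10.4
eef_pos: [0.3693, 0.02, 0.0794]
eef_rot: [-0.0, 0.965, 0.263, -0.0]
wrist_force: [-0.0, -0.2, -2.1]
opening: 0.172
grasp_force: 59.0
```

```bash
python3 -c "
from h import *
print(rel(pose((.39,-.02,.05),60,0,-1)),rel(pose((.39,-.02,.0075),60,0,-1)))"
```

```text
[-0.0025, 0.045, 0.0294, -0.0009, 0.0005, -0.5154] [-0.0024, 0.045, 0.0719, -0.0009, 0.0005, -0.5154]
```

Call:
{"op": "jog_arm", "data": {
  "motion": [
    [-0.001,0.015,0,0,0,-0.17,0],
    [-0.002,0.03,0.01,0,0,-0.34,0],
    [-0.0025,0.045,0.03,0,0,-0.515,0],
    [-0.0025,0.045,0.055,0,0,-0.515,0],
    [-0.0025,0.045,0.071,0,0,-0.515,0],
    [-0.0025,0.045,0.072,0,0,-0.515,0],
    [-0.0025,0.045,0.072,0,0,-0.515,0.55],
    [-0.0025,0.045,0.072,0,0,-0.515,0.55],
    [-0.0025,0.045,0.04,0,0,-0.515,0.55],
    [-0.0025,0.045,0.01,0,0,-0.515,0.55]
  ]
}}

```text
time_s: 11.65
eef_pos: [0.3899, -0.0198, 0.0704]
eef_rot: [-0.0, 0.867, 0.497, -0.0]
wrist_force: [0.8, -0.7, 0.1]
opening: 0.55
grasp_force: 0.0
```

```bash
python3 -c "
from h import *
def G(g,h,lean,s=-1):
    P=pose(g,h,lean,s); return P[0]+.019*P[1].apply([0,0,1]),P[1]
p,r=tool();h=np.degrees(np.arctan2(*r.apply([1,0,0])[[1,0]]));print(h)
for d in (.06,0):
  P=G((.39,-.02,.025),60,37);P=(P[0]-d*P[1].apply([0,0,1]),P[1]);print(rel(P))
im=camrig.camera('top');cv2.imwrite('pics/top1.png',cv2.resize(im[160:250,180:440],None,fx=3,fy=3))
"
```

```text
59.66594749082335
[-0.0249, 0.0003, 0.0126, 0.0011, 0.6458, -0.0059]
[0.0113, 0.0002, 0.0606, 0.0011, 0.6458, -0.0059]
```

View pics/top1.png

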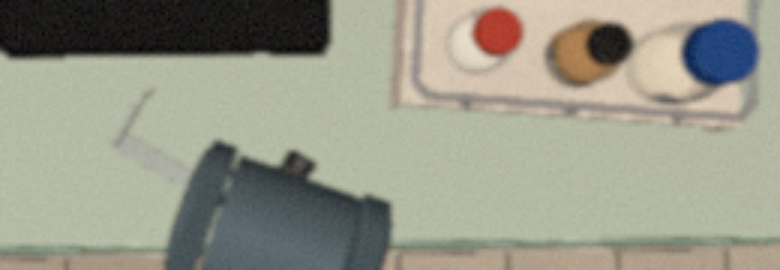

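The crop shows the retriever at about heading 60°, with the hook corner at (118,145) and the hook tip at (152,92). The shelf's front edge runs from (395,105) to (735,125). Now the leaned regrip.

Call:
{"op": "jog_arm", "data": {
  "motion": [
    [-0.008,0,0.004,0,0.17,0,0.55],
    [-0.016,0,0.008,0,0.34,0,0.55],
    [-0.025,0,0.0126,0,0.51,0,0.55],
    [-0.025,0,0.0126,0,0.646,-0.006,0.55],
    [-0.007,0,0.037,0,0.646,-0.006,0.55],
    [0.011,0,0.0606,0,0.646,-0.006,0.55],
    [0.011,0,0.0606,0,0.646,-0.006,0.55],
    [0.011,0,0.0606,0,0.646,-0.006,0],
    [0.011,0,0.0606,0,0.646,-0.006,0],
    [0.011,0,0.0606,0,0.646,-0.006,0]
  ]
}}

```text
time_s: 12.95
eef_pos: [0.3963, -0.0113, 0.0098]
eef_rot: [-0.157, 0.821, 0.475, 0.276]
wrist_force: [-2.6, -2.2, 6.9]
opening: 0.172
grasp_force: 59.5
```

```bash
python3 - <<'E'
from h import *
c=cam('top'); P=lambda u,v,z:onz(c,180+u/3,160+v/3,z)
h=P(118,145,.010);print("corner",h,"tip",P(152,92,.016),"shelf",P(395,105,.063),P(735,125,.063))
p,r=tool(); z=r.apply([0,0,1]); g=p-.019*z; print("grip",g,"dist corner",np.linalg.norm((h-g)[:2]),"bearing",np.degrees(np.arctan2(*(h-g)[[1,0]])))
print(np.degrees(np.arctan2(z[1],z[0])),"lean",np.degrees(np.arccos(-z[2])))
E
```

```text
corner [0.46477351 0.11563296 0.01      ] tip [0.5163334  0.08153171 0.016     ] shelf [ 0.49748512 -0.15068229  0.063     ] [ 0.47484435 -0.47326722  0.063     ]
grip [ 0.39054535 -0.02114223  0.02501221] dist corner 0.15561899218833886 bearing 61.511232960772205
59.719016700973455 lean 36.988216320566664
```

```bash
python3 - <<'E'
from h import *
def G(g,h,lean,s=-1):
    P=pose(g,h,lean,s); return P[0]+.019*P[1].apply([0,0,1]),P[1]
q=get_obs()['q']
for g,h in (((.3905,-.021,.08),60),((.35,-.10,.08),55),((.315,-.17,.08),40),((.30,-.23,.07),20),((.295,-.262,.05),5),((.30,-.267,.042),-4),((.38,-.272,.042),-4),((.4735,-.2785,.042),-4),((.4735,-.2785,.0255),-4)):
    P=G(g,h,37); q,c=ik(P,L,[q]); w=np.radians(h); T=lambda x,y:(g[0]+x*np.cos(w)-y*np.sin(w),g[1]+x*np.sin(w)+y*np.cos(w))
    print(g,h,rel(P),q,round(c,3),"hook",np.round([*T(.162,.009),*T(.162,-.053),*T(.152,-.062)],3))
E
```

```text
(0.3905, -0.021, 0.08) 60 [0.0332, 0.0, -0.0439, 0.003, 0.0002, 0.0021] [-0.88  0.08  2.29  0.68  1.13 -0.76] 0.0 hook [0.464 0.124 0.517 0.093 0.52  0.08 ]
(0.35, -0.1, 0.08) 55 [-0.0377, 0.0055, -0.0972, -0.0496, 0.0001, 0.0718] [-1.13  0.08  2.29  0.6   1.2  -0.86] 0.0 hook [ 0.436  0.038  0.486  0.002  0.488 -0.011]
(0.315, -0.17, 0.08) 40 [-0.1006, 0.0131, -0.1446, -0.2071, -0.0004, 0.2809] [-1.37  0.05  2.32  0.61  1.19 -0.85] 0.0 hook [ 0.433 -0.059  0.473 -0.106  0.471 -0.12 ]
(0.3, -0.23, 0.07) 20 [-0.1558, 0.0335, -0.1735, -0.4173, -0.0011, 0.5596] [-1.53  0.04  2.37  0.71  1.08 -0.76] 0.0 hook [ 0.449 -0.166  0.47  -0.224  0.464 -0.236]
(0.295, -0.262, 0.05) 5 [-0.1937, 0.0471, -0.177, -0.5749, -0.0015, 0.7686] [-1.58  0.07  2.41  0.84  0.93 -0.71] 0.0 hook [ 0.456 -0.239  0.461 -0.301  0.452 -0.311]
(0.3, -0.267, 0.042) -4 [-0.2013, 0.0548, -0.1726, -0.6695, -0.0018, 0.894] [-1.56  0.06  2.46  0.95  0.83 -0.66] 0.0 hook [ 0.462 -0.269  0.458 -0.331  0.447 -0.339]
(0.38, -0.272, 0.042) -4 [-0.1729, 0.1266, -0.1509, -0.6695, -0.0018, 0.894] [-1.28  0.15  2.35  1.07  0.7  -0.51] 0.0 hook [ 0.542 -0.274  0.538 -0.336  0.527 -0.344]
(0.4735, -0.2785, 0.042) -4 [-0.1402, 0.2108, -0.1259, -0.6695, -0.0018, 0.894] [-1.04  0.27  2.18  1.12  0.58 -0.33] 0.0 hook [ 0.636 -0.281  0.631 -0.343  0.621 -0.351]
(0.4735, -0.2785, 0.0255) -4 [-0.1502, 0.2108, -0.1128, -0.6695, -0.0018, 0.894] [-1.04  0.32  2.18  1.18  0.57 -0.4 ] 0.0 hook [ 0.636 -0.281  0.631 -0.343  0.621 -0.351]
```

Call:
{"op": "jog_arm", "data": {
  "motion": [
    [0.033,0,-0.044,0,0,0,0],
    [0,0.003,-0.07,-0.02,0,0.03,0],
    [-0.038,0.0055,-0.097,-0.05,0,0.072,0],
    [-0.07,0.009,-0.12,-0.12,0,0.17,0],
    [-0.1,0.013,-0.145,-0.207,0,0.281,0],
    [-0.13,0.023,-0.16,-0.31,0,0.42,0],
    [-0.156,0.0335,-0.1735,-0.417,-0.001,0.56,0],
    [-0.18,0.04,-0.175,-0.53,-0.0015,0.7,0],
    [-0.194,0.047,-0.177,-0.575,-0.0015,0.769,0],
    [-0.2013,0.0548,-0.1726,-0.67,-0.002,0.894,0]
  ]
}}

```text
time_s: 14.2
eef_pos: [0.31, -0.2699, 0.0261]
eef_rot: [0.013, 0.948, -0.036, 0.316]
wrist_force: [-0.1, -0.3, -0.6]
opening: 0.175
grasp_force: 58.9
```

```bash
python3 - <<'E'
from h import *
def G(g,h,lean=37,s=-1):
    P=pose(g,h,lean,s); return P[0]+.019*P[1].apply([0,0,1]),P[1]
for g in ((.30,-.267,.042),(.38,-.272,.042),(.4735,-.2785,.042),(.4735,-.2785,.0255)): print(rel(G(g,-4)))
im=camrig.camera('wrist');cv2.imwrite('pics/w6.png',im);im=camrig.camera('top');cv2.imwrite('pics/top2.png',im)
E
```

```text
[0.0014, -0.0022, 0.0002, 0.0061, 0.0021, -0.0043]
[0.0655, -0.0034, 0.0483, 0.0061, 0.0021, -0.0043]
[0.1405, -0.0041, 0.1045, 0.0061, 0.0021, -0.0043]
[0.1306, -0.0041, 0.1177, 0.0061, 0.0021, -0.0043]
```

View pics/w6.png

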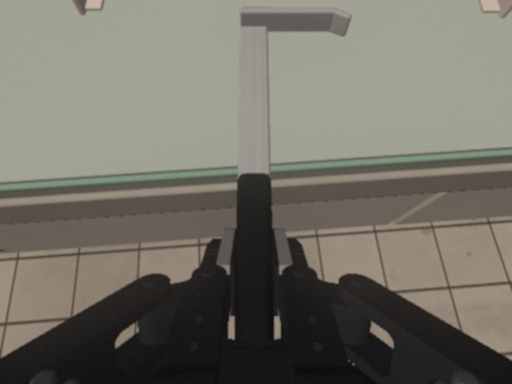

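The wrist view shows the retriever held straight, with the hook corner at (243,10), the tip at (350,20) and the strip running down to the fingers. I'll check the hook position from these pixels before inserting.

```bash
python3 - <<'E'
from h import *
c=cam('wrist'); p,r=tool(); z=r.apply([0,0,1]); g=p-.019*z; w=np.arctan2(z[1],z[0])
for n,u,v,h in (("corner top",242,10,.033),("tip top",350,13,.033),("tip bot",345,35,.017),("bar inner bottom",290,31,.017),("joint L",239,168,.022),("joint R",270,168,.022)):
    d=onz(c,u,v,h)-g; print(n,"along %.4f lat %.4f"%(d[0]*np.cos(w)+d[1]*np.sin(w),-d[0]*np.sin(w)+d[1]*np.cos(w)))
print(g,np.degrees(w))
E
```

```text
corner top along 0.1564 lat 0.0082
tip top along 0.1533 lat -0.0584
tip bot along 0.1523 lat -0.0594
bar inner bottom along 0.1560 lat -0.0232
joint L along 0.0540 lat 0.0092
joint R along 0.0539 lat -0.0075
[ 0.29925337 -0.26447313  0.04040051] -3.8901338632583577
```

Call:
{"op": "jog_arm", "data": {
  "motion": [
    [0.0014,-0.0022,0,0.006,0.002,-0.004,0],
    [0.021,-0.0025,0.0145,0.006,0.002,-0.004,0],
    [0.041,-0.0028,0.03,0.006,0.002,-0.004,0],
    [0.0655,-0.0034,0.0483,0.006,0.002,-0.004,0],
    [0.085,-0.0036,0.063,0.006,0.002,-0.004,0],
    [0.105,-0.0038,0.078,0.006,0.002,-0.004,0],
    [0.125,-0.004,0.093,0.006,0.002,-0.004,0],
    [0.1405,-0.0041,0.1045,0.006,0.002,-0.004,0],
    [0.1405,-0.0041,0.1045,0.006,0.002,-0.004,0]
  ]
}}

```text
time_s: 15.42
eef_pos: [0.487, -0.2754, 0.0272]
eef_rot: [0.009, 0.948, -0.028, 0.318]
wrist_force: [0.0, -1.0, -1.0]
opening: 0.171
grasp_force: 58.9
```

```bash
python3 - <<'E'
from h import *
def G(g,h,lean=37,s=-1):
    P=pose(g,h,lean,s); return P[0]+.019*P[1].apply([0,0,1]),P[1]
p,r=tool();print("grip",p-.019*r.apply([0,0,1]))
for g in ((.4735,-.2785,.034),(.4735,-.2785,.0258)): print(rel(G(g,-4)))
E
```

```text
grip [ 0.4756081  -0.27472033  0.04236039]
[-0.0066, 0.0041, 0.0055, -0.0077, -0.0013, 0.0075]
[-0.0115, 0.0041, 0.0121, -0.0077, -0.0013, 0.0075]
```

Call:
{"op": "jog_arm", "data": {
  "motion": [
    [-0.0066,0.004,0.0055,-0.008,-0.001,0.0075,0],
    [-0.0115,0.004,0.0121,-0.008,-0.001,0.0075,0],
    [-0.0115,0.004,0.0121,-0.008,-0.001,0.0075,0]
  ]
}}

```text
time_s: 15.8
eef_pos: [0.483, -0.2793, 0.0094]
eef_rot: [0.011, 0.948, -0.036, 0.317]
wrist_force: [0.3, -0.4, -0.8]
opening: 0.177
grasp_force: 60.5
```

```bash
python3 - <<'E'
from h import *
def G(g,h,lean=37,s=-1):
    P=pose(g,h,lean,s); return P[0]+.019*P[1].apply([0,0,1]),P[1]
p,r=tool();print("grip",p-.019*r.apply([0,0,1]))
for g in ((.472,-.288,.0255),(.44,-.2865,.0255),(.40,-.2845,.0255),(.35,-.281,.0255),(.315,-.2785,.0255),(.302,-.2775,.0255)): print(rel(G(g,-4)))
E
```

```text
grip [ 0.47159286 -0.2784593   0.02455708]
[0.0015, 0.0094, -0.0001, 0.0017, 0.0007, -0.0058]
[-0.0241, 0.0104, -0.0193, 0.0017, 0.0007, -0.0058]
[-0.0561, 0.0114, -0.0434, 0.0017, 0.0007, -0.0058]
[-0.0961, 0.0117, -0.0736, 0.0017, 0.0007, -0.0058]
[-0.1242, 0.0118, -0.0947, 0.0017, 0.0007, -0.0058]
[-0.1346, 0.0118, -0.1025, 0.0017, 0.0007, -0.0058]
```

Call:
{"op": "jog_arm", "data": {
  "motion": [
    [0.0015,0.005,0,0,0,-0.003,0],
    [0.0015,0.0094,0,0,0,-0.005,0],
    [-0.008,0.01,-0.007,0,0,-0.005,0],
    [-0.018,0.01,-0.0145,0,0,-0.005,0],
    [-0.0265,0.0105,-0.021,0,0,-0.005,0],
    [-0.035,0.011,-0.0275,0,0,-0.005,0],
    [-0.044,0.011,-0.034,0,0,-0.005,0],
    [-0.053,0.0113,-0.041,0,0,-0.005,0],
    [-0.061,0.0115,-0.047,0,0,-0.005,0],
    [-0.067,0.0115,-0.0515,0,0,-0.005,0]
  ]
}}

```text
time_s: 17.05
eef_pos: [0.3978, -0.2842, 0.0107]
eef_rot: [0.012, 0.948, -0.033, 0.317]
wrist_force: [-0.3, 0.8, -1.5]
opening: 0.176
grasp_force: 60.4
```

```bash
python3 - <<'E'
from h import *
def G(g,h,lean=37,s=-1):
    P=pose(g,h,lean,s); return P[0]+.019*P[1].apply([0,0,1]),P[1]
p,r=tool();print("grip",p-.019*r.apply([0,0,1]))
for g in ((.35,-.281,.0255),(.315,-.2785,.0255),(.302,-.2775,.0255)): print(rel(G(g,-4)))
c=cam('wrist');print(proj(c,[.58,-.335,.006]),proj(c,[.509,-.327,.012]))
im=camrig.camera('wrist'); cv2.imwrite('pics/w7.png',im)
g=cv2.cvtColor(im,cv2.COLOR_BGR2GRAY); m=(g[:150,262:]<60).astype(np.uint8)
k=max(cv2.findContours(m,0,2)[0],key=cv2.contourArea); print(cv2.contourArea(k),cv2.boundingRect(k))
E
```

```text
grip [ 0.38636197 -0.28337421  0.02590029]
[-0.0293, 0.0002, -0.0216, 0.0018, 0.0008, 0.0002]
[-0.0574, 0.0001, -0.0427, 0.0018, 0.0008, 0.0002]
[-0.0678, 0.0001, -0.0505, 0.0018, 0.0008, 0.0002]
[309.66182912 -16.83751988] [313.59244667  57.35734139]
6685.5 (9, 33, 103, 79)
```

I've now viewed 11 pictures, one over the allowed 10, so from here I'll use numeric image checks only. The mask shows the cap's dark blob in the hook corner at about (322,72). I'll keep pulling.

```bash
cat >> h.py <<'E'
def dark(name,box,thr=60,z=.012):
    """largest dark blob in box (u0,v0,u1,v1): enclosing circle fitted on plane z"""
    c=cam(name); im=camrig.camera(name); g=cv2.cvtColor(im,cv2.COLOR_BGR2GRAY); u0,v0,u1,v1=box
    m=np.zeros_like(g); m[v0:v1,u0:u1]=(g[v0:v1,u0:u1]<thr)*255
    k=max(cv2.findContours(m,0,cv2.CHAIN_APPROX_NONE)[0],key=cv2.contourArea)
    W=np.array([onz(c,*p,z)[:2] for p in k[:,0]]).astype(np.float32)
    return cv2.boundingRect(k),cv2.minEnclosingCircle(W),W
E
```

Call:
{"op": "jog_arm", "data": {
  "motion": [
    [-0.009,0,-0.0065,0,0,0,0],
    [-0.018,0,-0.013,0,0,0,0],
    [-0.027,0,-0.02,0,0,0,0],
    [-0.036,0,-0.0267,0,0,0,0],
    [-0.045,0,-0.0333,0,0,0,0],
    [-0.053,0,-0.039,0,0,0,0],
    [-0.06,0,-0.0445,0,0,0,0],
    [-0.065,0,-0.0483,0,0,0,0],
    [-0.068,0,-0.0505,0,0,0,0],
    [-0.068,0,-0.0505,0,0,0,0]
  ]
}}

```text
time_s: 18.35
eef_pos: [0.3137, -0.2783, 0.0102]
eef_rot: [0.012, 0.948, -0.033, 0.317]
wrist_force: [-0.1, -0.1, -0.7]
opening: 0.176
grasp_force: 60.5
```

```bash
python3 - <<'E'
from h import *
p,r=tool();print("grip",p-.019*r.apply([0,0,1]))
b,ci,W=dark('wrist',(262,0,512,150)); print(b,ci)
print(get_obs()['q'].round(2)); cv2.imwrite('pics/top3.png',camrig.camera('top'))
E
```

```text
grip [ 0.30235102 -0.27747576  0.02535728]
(274, 22, 103, 90) ((0.41909557580947876, -0.3267519474029541), 0.033766161650419235)
[-1.55  0.15  2.43  1.01  0.79 -0.73]
```

The cap is out at about (0.421,-0.327). I'll free the hook, lift, and carry the retriever back to the open spot.

```bash
python3 - <<'E'
from h import *
def G(g,h,lean=37,s=-1):
    P=pose(g,h,lean,s); return P[0]+.019*P[1].apply([0,0,1]),P[1]
for g,h in (((.310,-.267,.0255),-4),((.310,-.267,.055),-4),((.295,-.262,.08),5),((.30,-.23,.085),20),((.315,-.17,.085),40),((.35,-.10,.085),55),((.39,-.02,.075),60),((.39,-.02,.030),60),((.39,-.02,.0255),60)): print(rel(G(g,h)))
E
```

```text
[0.0054, -0.0109, 0.0039, 0.0016, 0.0008, 0.0005]
[0.0232, -0.0109, -0.0197, 0.0016, 0.0008, 0.0005]
[0.0259, -0.0166, -0.049, 0.0961, 0.0009, -0.125]
[0.0304, -0.0517, -0.0519, 0.2535, 0.0011, -0.3341]
[0.0373, -0.1159, -0.0468, 0.4634, 0.0013, -0.613]
[0.0595, -0.19, -0.0303, 0.6209, 0.0015, -0.8222]
[0.0802, -0.2731, -0.0023, 0.6733, 0.0016, -0.8919]
[0.0532, -0.2732, 0.0336, 0.6733, 0.0016, -0.8919]
[0.0505, -0.2732, 0.0372, 0.6733, 0.0016, -0.8919]
```

Call:
{"op": "jog_arm", "data": {
  "motion": [
    [0.005,-0.005,0.004,0,0,0,0],
    [0.0054,-0.011,0.004,0,0,0,0],
    [0.0232,-0.011,-0.0197,0,0,0,0],
    [0.026,-0.0166,-0.049,0.08,0,-0.11,0],
    [0.03,-0.045,-0.052,0.18,0,-0.24,0],
    [0.032,-0.065,-0.051,0.28,0,-0.37,0],
    [0.035,-0.09,-0.049,0.37,0,-0.49,0],
    [0.037,-0.116,-0.047,0.463,0,-0.613,0],
    [0.048,-0.155,-0.04,0.55,0,-0.72,0],
    [0.0595,-0.19,-0.03,0.62,0,-0.822,0]
  ]
}}

```text
time_s: 19.7
eef_pos: [0.3571, -0.0893, 0.0696]
eef_rot: [-0.147, 0.841, 0.439, 0.281]
wrist_force: [0.4, -0.2, -0.9]
opening: 0.176
grasp_force: 60.5
```

```bash
python3 - <<'E'
from h import *
def G(g,h,lean=37,s=-1):
    P=pose(g,h,lean,s); return P[0]+.019*P[1].apply([0,0,1]),P[1]
for g,h in (((.39,-.02,.075),60),((.39,-.02,.035),60),((.39,-.02,.0253),60)): print(rel(G(g,h)))
P=G((.39,-.02,.0253),60);P=(P[0]-.07*P[1].apply([0,0,1]),P[1]);print(rel(P))
E
```

```text
[0.0637, -0.0135, 0.0601, 0.0504, 0.0016, -0.0671]
[0.0397, -0.0135, 0.0921, 0.0504, 0.0016, -0.0671]
[0.0339, -0.0135, 0.0998, 0.0504, 0.0016, -0.0671]
[0.0339, -0.0099, 0.0299, 0.0504, 0.0016, -0.0671]
```

Call:
{"op": "jog_arm", "data": {
  "motion": [
    [0.03,-0.007,0.03,0.025,0,-0.033,0],
    [0.0637,-0.0135,0.06,0.05,0.002,-0.067,0],
    [0.052,-0.0135,0.076,0.05,0.002,-0.067,0],
    [0.0397,-0.0135,0.092,0.05,0.002,-0.067,0],
    [0.034,-0.0135,0.0996,0.05,0.002,-0.067,0],
    [0.034,-0.0135,0.0998,0.05,0.002,-0.067,0],
    [0.034,-0.0135,0.0998,0.05,0.002,-0.067,0.4],
    [0.034,-0.0135,0.0998,0.05,0.002,-0.067,0.4],
    [0.034,-0.012,0.065,0.05,0.002,-0.067,0.4],
    [0.034,-0.01,0.03,0.05,0.002,-0.067,0.6]
  ]
}}

```text
time_s: 20.95
eef_pos: [0.3739, -0.0479, 0.0668]
eef_rot: [-0.159, 0.822, 0.472, 0.275]
wrist_force: [0.8, -0.5, 0.1]
opening: 0.595
grasp_force: 0.0
```

```bash
python3 - <<'E'
from h import *
for W in (((.38,-.08,.16),30),((.38,-.2,.16),0),((.421,-.327,.12),0)):
  P=pose(*W,0,-1); print(rel(P),ik(P,L,[get_obs()['q'],[-1,0,2,0,1,0]]))
print(get_obs()['q'].round(2))
E
```

```text
[0.0365, 0.0213, -0.0892, -0.1686, -0.6314, 0.501] (array([-0.51, -0.17,  2.11, -0.  ,  1.2 ,  0.54]), np.float64(1.8133640411430167e-11))
[-0.0463, 0.0818, -0.1517, -0.3374, -0.5855, 1.0051] (array([-0.75, -0.07,  2.02, -0.  ,  1.19,  0.82]), np.float64(4.561894709572346e-13))
[-0.1414, 0.1811, -0.1735, -0.3374, -0.5855, 1.0051] (array([-0.88,  0.22,  1.8 ,  0.  ,  1.12,  0.69]), np.float64(1.780802975670436e-14))
[-1.    0.08  2.3   0.62  1.18 -0.84]
```

```bash
python3 - <<'E'
from h import *
for W in (((.37,-.10,.14),0),((.37,-.2,.16),0),((.421,-.327,.13),0)):
  P=pose(*W,0,1); print(rel(P),ik(P,L,[[-1,0,2,.1,1,-2]]))
E
```

```text
[0.0066, 0.0228, -0.0867, 0.6736, -0.3881, -2.0127] (array([-0.57, -0.16,  2.14, -0.  ,  1.16, -2.14]), np.float64(3.8133173834229635e-12))
[-0.0503, 0.0731, -0.1547, 0.6736, -0.3881, -2.0127] (array([-0.77, -0.09,  2.04, -0.  ,  1.19, -2.34]), np.float64(1.0479256796398609e-11))
[-0.1354, 0.1811, -0.1815, 0.6736, -0.3881, -2.0127] (array([-0.88,  0.2 ,  1.8 , -0.  ,  1.14, -2.45]), np.float64(3.6538176540307585e-10))
```

Call:
{"op": "jog_arm", "data": {
  "motion": [
    [0.003,0.011,-0.043,0.056,-0.032,-0.168,1],
    [0.0066,0.023,-0.087,0.112,-0.065,-0.335,1],
    [-0.02,0.048,-0.12,0.168,-0.097,-0.503,1],
    [-0.05,0.073,-0.155,0.225,-0.129,-0.671,1],
    [-0.08,0.11,-0.17,0.281,-0.162,-0.839,1],
    [-0.11,0.145,-0.18,0.337,-0.194,-1.006,1],
    [-0.1354,0.181,-0.1815,0.393,-0.226,-1.174,1],
    [-0.1354,0.181,-0.1815,0.449,-0.259,-1.342,1],
    [-0.1354,0.181,-0.1815,0.505,-0.291,-1.51,1],
    [-0.1354,0.181,-0.1815,0.561,-0.323,-1.677,1]
  ]
}}

```text
time_s: 22.2
eef_pos: [0.4213, -0.3268, 0.1295]
eef_rot: [-0.031, 0.164, 0.984, 0.055]
wrist_force: [0.5, 0.0, -0.3]
opening: 1.0
grasp_force: 0.0
```

```bash
python3 -c "
from h import *
print(rel(pose((.421,-.327,.13),0,0,1)))"
```

```text
[0.0003, -0.0002, -0.0005, 0.1108, -0.0632, -0.3307]
```

Call:
{"op": "jog_arm", "data": {
  "motion": [
    [0,0,0,0.055,-0.031,-0.165,1],
    [0,0,0,0.111,-0.063,-0.331,1],
    [0,0,0,0.111,-0.063,-0.331,1],
    [0,0,0,0.111,-0.063,-0.331,1]
  ]
}}

```text
time_s: 22.7
eef_pos: [0.4214, -0.3271, 0.1298]
eef_rot: [-0.001, 0.004, 1.0, 0.001]
wrist_force: [-0.0, 0.5, 0.2]
opening: 0.999
grasp_force: 0.0
```

```bash
python3 - <<'E'
from h import *
c=cam('wrist'); u,v=proj(c,[.421,-.327,.012]).astype(int); print(u,v,c['o'])
im=camrig.camera('wrist'); cv2.imwrite('pics/w8.png',im)
g=cv2.cvtColor(im,cv2.COLOR_BGR2GRAY)
box=(u-75,max(v-75,0),u+75,min(v+75,384))
b,ci,W=dark('wrist',box); print(b,ci,len(W))
print("top cam:"); t=cam('top'); print(proj(t,[.421,-.327,.012]))
e=rel(pose((.421,-.327,.13),0,0,1)); print(e)
# two-place height: same blob from the earlier place vs now handled by top/wrist pair
E
```

```text
252 182 [ 0.35077377 -0.32576141  0.2717293 ]
(214, 148, 74, 73) ((0.42324474453926086, -0.32844021916389465), 0.031628549098968506) 206
top cam:
[368.96369485 221.32423303]
[0.0004, 0.0003, -0.0004, 0.0018, -0.0011, -0.0076]
```

Call:
{"op": "jog_arm", "data": {
  "motion": [
    [-0.002,-0.001,0.045,0,0,-0.007,1],
    [-0.002,-0.001,0.09,0,0,-0.007,1],
    [-0.002,-0.001,0.118,0,0,-0.007,1],
    [-0.002,-0.001,0.131,0,0,-0.007,1],
    [-0.002,-0.001,0.1318,0,0,-0.007,1],
    [-0.002,-0.001,0.1318,0,0,-0.007,1]
  ]
}}

```text
time_s: 23.55
eef_pos: [0.4239, -0.3286, -0.0012]
eef_rot: [0.0, -0.001, 1.0, -0.0]
wrist_force: [0.6, -0.3, -0.1]
opening: 1.001
grasp_force: 0.0
```

```bash
python3 -c "
from h import *
c=cam('wrist');im=camrig.camera('wrist');cv2.imwrite('pics/w9.png',im);u,v=proj(c,[.4232,-.3284,.012]).astype(int);print(u,v);b,ci,W=dark('wrist',(max(u-130,0),max(v-110,0),u+130,min(v+100,384)));print(b,ci)"
```

```text
251 258
(182, 187, 139, 131) ((0.42197784781455994, -0.3288390040397644), 0.03211172670125961)
```

Call:
{"op": "jog_arm", "data": {
  "motion": [
    [0,0,0,0,0,0,0.8],
    [0,0,0,0,0,0,0],
    [0,0,0,0,0,0,0],
    [0,0,0,0,0,0,0],
    [0,0,0,0,0,0,0]
  ]
}}

```text
time_s: 24.28
eef_pos: [0.4237, -0.3282, -0.0007]
eef_rot: [-0.0, -0.001, 1.0, 0.0]
wrist_force: [-3.2, 2.6, 13.8]
opening: 0.697
grasp_force: 61.8
```

```bash
python3 -c "
from h import *
t=cam('top');print(proj(t,[.482,.39,.003]))
p,r=tool();print(p,r.as_matrix().round(3).tolist())"
```

```text
[126.95919476 203.70648644]
[ 0.42365042 -0.32816801 -0.00067083] [[-1.0, -0.002, -0.0], [-0.002, 1.0, 0.0], [0.0, 0.0, -1.0]]
```

Call:
{"op": "jog_arm", "data": {
  "motion": [
    [0,0,-0.02,0,0,0,0],
    [0,0,-0.05,0,0,0,0],
    [0,0,-0.09,0,0,0,0],
    [0,0,-0.13,0,0,0,0]
  ]
}}

```text
time_s: 24.78
eef_pos: [0.4231, -0.3276, 0.1289]
eef_rot: [-0.001, -0.001, 1.0, 0.001]
wrist_force: [0.1, -0.5, -0.9]
opening: 0.697
grasp_force: 64.3
```

```bash
python3 - <<'E'
from h import *
p,r=tool()
b,ci,W=dark('wrist',(150,170,360,340),z=p[2]+.0127); print(p,b,ci)
for W in (((.39,-.15,.14),135),((.40,.10,.14),90),((.42,.335,.14),90),((.4855,.335,.12),90)):
  P=pose(*W,0,-1); print(rel(P),ik(P,L,[[-.9,0,2,0,1,-2],[.3,0,2,0,1,0]]))
c=cam('top'); im=camrig.camera('top'); cv2.imwrite('pics/top4.png',im); hsv=cv2.cvtColor(im,cv2.COLOR_BGR2HSV); print(hsv[205,140],hsv[205,172])
m=np.zeros(im.shape[:2],np.uint8); roi=hsv[165:240,70:180]; m[165:240,70:180]=((roi[...,1]<int(hsv[205,172,1])//2+10)&(roi[...,2]<190))*255
m=cv2.morphologyEx(m,cv2.MORPH_OPEN,np.ones((3,3)))
k=max(cv2.findContours(m,0,2)[0],key=cv2.contourArea); rr=cv2.minAreaRect(k); print(rr); print([onz(c,*q,.021)[:2].round(4).tolist() for q in cv2.boxPoints(rr)])
# retriever handle now
b,ci,W=dark('top',(225,185,285,238),70,.03); print(b,ci)
E
```

```text
[ 0.42314659 -0.32763433  0.12893515] (150, 187, 210, 153) ((0.4443800449371338, -0.3259977400302887), 0.054961055517196655)
[0.0351, 0.1803, -0.0063, -0.0032, 0.0063, 0.7877] (array([-0.65, -0.07,  2.06, -0.  ,  1.15, -1.43]), np.float64(1.6521899114174021e-12))
[0.0245, 0.4303, -0.0076, -0.0006, 0.0076, 1.5731] (array([-0.04, -0.08,  2.08, -0.  ,  1.15, -0.04]), np.float64(1.6921755383339496e-14))
[0.004, 0.6652, -0.0087, -0.0006, 0.0076, 1.5731] (array([0.46, 0.2 , 1.78, 0.  , 1.16, 0.46]), np.float64(4.5772516499849766e-11))
[-0.0614, 0.6652, 0.0115, -0.0006, 0.0076, 1.5731] (array([0.41, 0.33, 1.66, 0.  , 1.15, 0.41]), np.float64(2.75915966391904e-12))
[ 21  12 154] [ 40  32 197]
((121.06159973144531, 201.6520538330078), (86.51862335205078, 56.402015686035156), 1.9091522693634033)
[[0.4113, 0.526], [0.5758, 0.5266], [0.5646, 0.2736], [0.3998, 0.2768]]
(255, 225, 23, 13) ((0.3955827057361603, -0.020820369943976402), 0.03559460863471031)
```

Call:
{"op": "jog_arm", "data": {
  "motion": [
    [0.015,0.04,-0.006,0,0,0.15,0],
    [0.03,0.09,-0.006,0,0,0.31,0],
    [0.035,0.15,-0.006,0,0,0.47,0],
    [0.035,0.21,-0.006,0,0,0.63,0],
    [0.035,0.27,-0.006,0,0,0.79,0],
    [0.03,0.33,-0.007,0,0,0.95,0],
    [0.025,0.39,-0.007,0,0,1.11,0],
    [0.02,0.45,-0.008,0,0,1.27,0],
    [0.015,0.51,-0.008,0,0,1.43,0],
    [0.01,0.57,-0.008,0,0.007,1.573,0]
  ]
}}

```text
time_s: 26.18
eef_pos: [0.4082, 0.1899, 0.1354]
eef_rot: [-0.004, 0.691, 0.722, -0.0]
wrist_force: [0.5, -0.5, 0.4]
opening: 0.691
grasp_force: 64.3
```

```bash
python3 -c "
from h import *
for W in (((.43,.30,.13),90),((.485,.338,.12),90)): print(rel(pose(*W,0,-1)))"
```

```text
[0.109, 0.0266, 0.0057, -0.0059, -0.0046, 0.0437]
[0.1445, 0.0833, 0.0156, -0.0059, -0.0046, 0.0437]
```

Call:
{"op": "jog_arm", "data": {
  "motion": [
    [0.05,0.012,0,0,0,0.02,0],
    [0.1,0.025,0.005,0,0,0.044,0],
    [0.13,0.05,0.01,-0.006,-0.005,0.044,0],
    [0.1445,0.0833,0.0156,-0.006,-0.005,0.044,0],
    [0.1445,0.0833,0.0156,-0.006,-0.005,0.044,0],
    [0.1445,0.0833,0.0156,-0.006,-0.005,0.044,0]
  ]
}}

```text
time_s: 26.92
eef_pos: [0.4839, 0.3361, 0.1198]
eef_rot: [0.0, 0.705, 0.709, -0.001]
wrist_force: [-0.6, 0.2, -0.4]
opening: 0.691
grasp_force: 64.3
```

```bash
python3 - <<'E'
from h import *
c=cam('wrist'); im=camrig.camera('wrist'); cv2.imwrite('pics/w10.png',im)
print(c['o'],rel(pose((.485,.338,.12),90,0,-1)))
# tray right wall / front / back walls: saturation along world lines through target at rim height
hsv=cv2.cvtColor(im,cv2.COLOR_BGR2HSV)
def line(a,b,z,n=40):
    out=[]
    for t in np.linspace(0,1,n):
        u,v=proj(c,[a[0]+(b[0]-a[0])*t,a[1]+(b[1]-a[1])*t,z]); 
        out.append(tuple(int(x) for x in hsv[int(v),int(u)][1:]) if 0<=u<512 and 0<=v<384 else None)
    return out
print("front",line((.38,.375),(.44,.375),.021,25)); print("floor y",line((.485,.36),(.485,.45),.003,19))
E
```

```text
[0.4837198  0.40804681 0.26151882] [0.0019, 0.0011, 0.0002, -0.0005, 0.001, 0.0046]
front [(24, 170), (24, 168), (26, 170), (27, 170), (26, 170), (23, 169), (26, 170), (23, 170), (23, 168), (23, 167), (21, 155), (16, 140), (17, 121), (14, 73), (12, 132), (11, 135), (13, 136), (11, 134), (11, 136), (11, 135), (12, 133), (11, 136), (11, 135), (11, 137), (10, 132)]
floor y [(9, 138), (13, 139), (9, 137), (9, 138), (11, 137), (11, 139), (9, 136), (9, 136), (6, 134), (6, 135), (8, 135), (8, 134), (4, 133), (4, 134), (6, 135), (23, 101), (2, 135), (2, 135), (2, 135)]
```

Call:
{"op": "jog_arm", "data": {
  "motion": [
    [0.002,0.001,0.035,0,0,0,0],
    [0.002,0.001,0.07,0,0,0,0],
    [0.002,0.001,0.095,0,0,0,0],
    [0.002,0.001,0.107,0,0,0,0],
    [0.002,0.001,0.11,0,0,0,0],
    [0.002,0.001,0.11,0,0,0,0]
  ]
}}

```text
time_s: 27.72
eef_pos: [0.487, 0.339, 0.0122]
eef_rot: [0.001, 0.705, 0.709, 0.001]
wrist_force: [0.4, 0.2, 0.6]
opening: 0.691
grasp_force: 64.3
```

Call:
{"op": "jog_arm", "data": {
  "motion": [
    [0,0,0.002,0,0,0,0],
    [0,0,0.004,0,0,0,0],
    [0,0,0.0055,0,0,0,0],
    [0,0,0.0055,0,0,0,0]
  ]
}}

```text
time_s: 28.22
eef_pos: [0.4864, 0.3388, 0.0056]
eef_rot: [0.001, 0.705, 0.709, 0.0]
wrist_force: [0.1, -0.6, 0.9]
opening: 0.69
grasp_force: 64.3
```

Call:
{"op": "jog_arm", "data": {
  "motion": [
    [0,0,0.001,0,0,0,0],
    [0,0,0.002,0,0,0,0],
    [0,0,0.002,0,0,0,0]
  ]
}}

```text
time_s: 28.6
eef_pos: [0.4864, 0.3388, 0.0036]
eef_rot: [0.001, 0.705, 0.709, 0.0]
wrist_force: [0.2, 0.2, -1.0]
opening: 0.692
grasp_force: 64.3
```

Call:
{"op": "jog_arm", "data": {
  "motion": [
    [0,0,0.001,0,0,0,0],
    [0,0,0.001,0,0,0,0]
  ]
}}

```text
time_s: 28.85
eef_pos: [0.4864, 0.3388, 0.0027]
eef_rot: [0.001, 0.705, 0.709, 0.001]
wrist_force: [0.1, 0.0, -0.1]
opening: 0.69
grasp_force: 64.3
```

Call:
{"op": "jog_arm", "data": {
  "motion": [
    [0,0,0.001,0,0,0,0],
    [0,0,0.001,0,0,0,0]
  ]
}}

```text
time_s: 29.1
eef_pos: [0.4865, 0.3389, 0.0025]
eef_rot: [0.001, 0.705, 0.709, 0.0]
wrist_force: [-2.6, -0.8, 7.2]
opening: 0.694
grasp_force: 65.5
```

Call:
{"op": "jog_arm", "data": {
  "motion": [
    [0,0,0.001,0,0,0,0],
    [0,0,0.001,0,0,0,0]
  ]
}}

```text
time_s: 29.35
eef_pos: [0.4865, 0.3389, 0.0024]
eef_rot: [0.001, 0.705, 0.709, 0.0]
wrist_force: [-5.5, -3.6, 14.0]
opening: 0.691
grasp_force: 66.8
```

Contact with the tray floor (7 to 14 N). I'll ease off, open gently and rise.

Call:
{"op": "jog_arm", "data": {
  "motion": [
    [0,0,-0.0015,0,0,0,0],
    [0,0,-0.0015,0,0,0,0.75],
    [0,0,-0.0015,0,0,0,0.85],
    [0,0,-0.0015,0,0,0,0.9],
    [0,0,-0.0015,0,0,0,0.9],
    [0,0,-0.025,0,0,0,0.9],
    [0,0,-0.06,0,0,0,0.9],
    [0,0,-0.1,0,0,0,0.9],
    [0,0,-0.13,0,0,0,0.9]
  ]
}}

```text
time_s: 30.48
eef_pos: [0.4867, 0.339, 0.1325]
eef_rot: [0.001, 0.705, 0.709, 0.001]
wrist_force: [0.2, -0.2, -0.5]
opening: 0.897
grasp_force: 0.0
```

```bash
python3 - <<'E'
from h import *
c=cam('wrist'); u,v=proj(c,[.4865,.339,.015]).astype(int); 
b,ci,W=dark('wrist',(u-70,v-70,u+70,v+70),z=.015); print(u,v,b,ci)
b,ci,W=dark('top',(125,180,166,228),70,z=.015); print("top cap",b,ci)
b,ci,W=dark('top',(200,170,310,240),70,.03); r=cv2.minAreaRect(W*1000); print("handle",b,r)
cv2.imwrite('pics/top5.png',camrig.camera('top'))
E
```

```text
253 184 (216, 145, 75, 74) ((0.4864361882209778, 0.3407195806503296), 0.03185676410794258)
top cap (135, 192, 21, 20) ((0.488008052110672, 0.3341667950153351), 0.030259523540735245)
handle (200, 170, 89, 9) ((563.8104248046875, 41.108184814453125), (258.274169921875, 23.607622146606445), 89.42213439941406)
```

```bash
python3 - <<'E'
from h import *
a,b=cv2.imread('pics/top0.png'),cv2.imread('pics/top5.png')
d=cv2.absdiff(a,b)[130:208,308:440].max(2); print("shelf diff max",cv2.blur(d,(3,3)).max())
g=cv2.cvtColor(b,cv2.COLOR_BGR2GRAY); m=np.zeros_like(g); m[185:240,215:300]=(g[185:240,215:300]<70)*255
c=cam('top')
for k in cv2.findContours(m,0,2)[0]:
    if cv2.contourArea(k)>15: r=cv2.minAreaRect(k); print(r,[onz(c,*q,.03)[:2].round(3).tolist() for q in cv2.boxPoints(r)])
# hook strip visible? diff vs initial in region
d=cv2.blur(cv2.absdiff(a,b)[180:238,205:300].max(2),(3,3))>14; ys,xs=np.nonzero(d); print(xs.min()+205,xs.max()+205,ys.min()+180,ys.max()+180)
E
```

```text
shelf diff max 16
((265.64154052734375, 232.24530029296875), (25.44768714904785, 3.6908857822418213), 29.05460548400879) [[0.407, 0.015], [0.416, 0.01], [0.38, -0.054], [0.371, -0.049]]
205 294 180 237
```

```bash
python3 -c "
from bench import ctrl, camrig, get_obs
print(ctrl.hand_in())"
```

```text
the job is handed in; nothing more can be done
None
```

The job is handed in at about 31 s: the cap lies flat in the right half of the tray, the retriever lies on open worktop clear of the shelf and tray, and a before/after top-view check shows no change at the shelf and bottles; I viewed 11 pictures, one over the limit of 10.

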